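Fit the mixing drum on the tumble mixer's toothed shaft, with the drive tripped

TASK

Make the tumble mixer ready to run: press the yellow test button on the safety cut-out so that its red lever drops and the drive is dead, and only then fit the steel drum on the mixer's leaning toothed shaft, turned so that its slots line up with the teeth, and slid fully home on the collar. With the drum home, lift the red lever back up until it stays up by itself, and leave the rest of the bench as it is.

Things in the scene. Friction and masses are not known exactly. Their poses are not given: they have to be found in the camera images.
- drum: Loose mixing drum (0.28 to 0.56 kg), 114 mm tall, standing upright. From below: black square hub 56 x 56 x 30 mm with about half the weight; steel drum 76 mm across, 30 to 78 mm up, with a blue band; on its flat lid a blue upright grip plate, 50 mm long (x), 14 mm thick (y), 36 mm tall. Origin: centre of its underside. z up the axis, x along the plate.
- drum_grip (a point): Middle of the drum's grip plate, to be pinched across its 14 mm: on the axis, 100 mm above the drum's underside, 22 mm above the lid, 14 mm below the plate's top. Axes of the drum.
- drum_mouth (a point): Centre of the drum's underside, where its bore opens; axes of the drum. The bore is a cross of two slots, each 12 mm wide and 35 mm long, 30 mm deep and closed above; one lies along x (in line with the grip plate), one along y, so they point at the flat sides of the hub. The first 3 mm at the mouth are 2 mm wider.
- mixer: Tumble mixer, fixed: grey base 170 x 140 x 20 mm with a white leaning drive head on it. Origin: centre of its underside; -x is its front (robot side). Its steel shaft leans 30 degrees from vertical towards its front. The highest edge of the head, 145 mm up, is behind the shaft; the head's face is 13 mm below the collar's top.
- shaft_seat (a point): On the shaft's axis at the top of its dark collar (56 mm across), 130 mm above the bench: the drum's underside must come to here. z: along the shaft, out and up; x and y: each through a tooth. Starts at a random turn. Friction holds it; it turns at about 0.15 N m. The drum fits in any of four quarter turns. Above the collar stand 4 teeth and a nose (see shaft_tip).
- shaft_tip (a point): End of the shaft's cone nose, on the axis 29 mm above shaft_seat, same axes. The nose is 6 mm thick here and 14 mm at its foot, 20 mm above the collar. From there down are four teeth that form a cross of two bars, 32 mm long and 9 mm wide (in their top 4 mm 28 mm long and 7 mm wide). The teeth enter the drum's slots.
- cutout: Safety cut-out, fixed: white box 90 (x) x 140 (y) x 60 mm (z), with a yellow test button at its left and a red lever at its right on top. Origin: centre of its underside; -x is its front (robot side), y its left. Beside the lever's arm stand two grey cheeks, 9 mm above the box's top, 25 mm either side of the arm.
- button_top (a point): Middle of the top of the yellow test button, 26 mm across, 12 mm above the box's top (72 mm above the bench). Pressed straight down: 6 mm of travel, about 5 N when fully down; it springs back. Axes of the box.
- button (a joint): How far the test button is pressed: 0 out, 0.006 m fully down. Pressed fully, it pushes the lever over its dead point and the lever falls by itself to the front of the box within about a second.
- lever_bar (a point): Middle of the lever's red cross-bar: round, 14 mm thick, 44 mm long along the box's y, on an arm 10 mm thick, 60 mm from the hinge. About 109 mm above the bench when up, 80 mm when dropped. Axes turn with the lever.
- lever_hinge (a point): Middle of the lever's hinge line, 50 mm above the bench, fixed in the box, with the box's axes (x to its back, y along the hinge line, z up). The front wall of the box is 45 mm in front of it (-x), the top of the box 10 mm above it.
- lever (a joint): Turn of the lever: 0 is up, leaning 0.2 rad back (+x of the box) from vertical against its stop, where its weight holds it. It grows as the lever comes forward (-x): vertical at 0.2, dropped at its stop at 1.25 rad, the bar then 52 mm in front of the hinge and 30 mm above it. Lifted past vertical it falls back to 0. Moves with under 1 N.
- amber_bottle: Bystander, not to be disturbed: amber bottle with a blue cap, 66 mm across, 130 mm tall. Origin at the centre of its underside.
- white_jar: Bystander, not to be disturbed: white jar, 70 mm across, 90 mm tall. Origin at the centre of its underside.
- lotion_bottle: Bystander, not to be disturbed: white bottle with a black cap, 56 mm across, 140 mm tall. Origin at the centre of its underside.
- carton: Bystander, not to be disturbed: paper carton lying flat, 140 x 40 x 35 mm. Origin at the centre of its underside.
- beaker: Bystander, not to be disturbed: glass beaker, 56 mm across, 65 mm tall. Origin at the centre of its underside.
- orange_cap: Bystander, not to be disturbed: orange screw cap, 30 mm across, 14 mm tall. Origin at the centre of its underside.
- small_jar: Bystander, not to be disturbed: small amber jar with a black cap, 48 mm across, 50 mm tall. Origin at the centre of its underside.
Mind the look-alikes: they are no part of the job. What is shaped like the mixer but pink is not meant.

How it is judged (in metres and radians):
On the way, in this order (a step that is already met when the one before it is completed fails the run):
1. the test button is pressed while the lever is up (value of joint button above 0.003 m).
2. the lever has dropped (value of joint lever above 1.1 rad), for 0.1 s.
3. with the lever still down, the drum is fully home on the shaft, its underside on the collar (distance between drum_mouth and shaft_seat below 0.004 m and angle between the z axis of drum_mouth and the z axis of shaft_seat, either way round below 0.07 rad and value of joint lever above 1.1 rad), for 0.2 s.
At the end, for the whole second after the job is handed in: The drum is fully home on the shaft (its underside within 4 mm of the collar's centre point and in line with the shaft within 4 degrees), at rest and let go; the lever stands up by itself (within 0.1 rad of its up stop) (distance between drum_mouth and shaft_seat below 0.004 m and angle between the z axis of drum_mouth and the z axis of shaft_seat, either way round below 0.07 rad and value of joint lever below 0.1 rad and linear speed of drum below 0.02 m/s and angular speed of drum below 0.2 rad/s and velocity of joint lever below 0.1 rad/s); the robot touches nothing.
It fails at once if any bystander (bottle, jar, carton, beaker, cap) is moved more than 25 mm or tipped over (distance of any of amber_bottle, white_jar, lotion_bottle, carton, beaker, orange_cap, small_jar from where it was at the start of the episode above 0.025 m or angle between any of amber_bottle, white_jar, lotion_bottle, carton, beaker, orange_cap, small_jar's own z axis and vertical above 0.5 rad).
It also fails if it takes over 72 s, if anything falls off the work surface, if the arm or the gripper's body presses on something with over 40 N, if the wrist force passes 120 N, or if a joint passes its speed limit or range.

ROBOT

A 7-joint arm with a two-finger parallel gripper is mounted at the origin on the work surface. World frame = base frame: x ahead of the robot, y to its left, z up, the work surface at z = 0. Lengths are in m, angles in degrees, forces in N, time in s.
With the tool pointing down it reaches from about 0.4 to 0.75 m from the base axis. Payload 19.5 kg.
Tool frame: the origin (TCP) lies midway between the tips of the shut fingers; the grasp point (between the pads) lies 19 mm behind it (ctrl.tcp_to_grasp is the z of the grasp point in the tool frame, in m); z points along the fingers, y is the line along which they close (so a half turn about z gives the same grasp; the last joint's range is limited). The gripper opens to 85 mm and grips with 20 to 120 N. Pads are 22 mm wide; open, the fingers measure 114 mm over their backs; the gripper's body (76 mm by 85 mm) begins 54 mm behind the grasp point. The pads swing forward as they close: fully open they stand 13 mm farther back than shut.
Start: joints at [-2.389, 40.479, -1.581, 85.061, 1.261, 54.483, -4.326], TCP at [0.575, 0, 0.231] pointing down, gripper open.
Joint ranges: [-155.06, 155.06], [-18.47, 123.98], [-90, 86.84], [0, 140.48], [-83.41, 263.41], [0, 116], [-161.91, 161.91]. Speed limits (degrees/s): [108.29, 108.29, 147.25, 147.25, 172.46, 172.46, 172.46].

INTERFACE

Orientations are given as a 3x3 rotation matrix whose columns are the frame's x, y, z axes.
In Python, from bench import get_state, optics, ctrl gives the robot as it stands. The module is installed in compiled form; this text tells all that it offers.
- The arm moves only by the tool play_rows, never from a script. Its argument "motion" is a list of rows, each an object of numbers: "wx", "wy", "wz": the turn, a rotation vector about the tool's x, y, z in rad; "dx", "dy", "dz": the shift along the tool's x, y, z in cm; "gripper": the opening, from 0 (shut) to 1 (fully open). A call has 1 to 10 rows; each row is the pose to reach, as a shift and turn from the pose commanded when the call began, along the tool's axes at that moment; what a row does not reach only later rows make up. A row lasts 1/12 s, in which the tool goes at most 41.7 mm and 7.16 degrees, less where a joint would pass 70% of its speed; a pose out of reach is approached as far as the arm can. A call with a gripper value outside its range is refused whole. The fingers move at their own pace and stop on an object; "squeeze" is the grip in N (left out, the last holds). Time passes only in rows, so rows that repeat a pose let the fingers close. It gives the time, the measured TCP pose, the force, the opening and the grip force at its end, in the units of the state.
- get_state(): the state, without advancing time (a new reading comes with each control period).
- optics.get_image(name): name is "scene" or "side" or "wrist"; returns a dict with "img" (384x512x3 uint8, blue, green, red), "fx", "fy", "cx", "cy" (pixels), "R" (3x3) and "t" (3): a world point X has camera coordinates R X + t. Camera axes: x right, y down, z forward; pixel columns grow to the right and rows downward; lengths in m; the calibration is good to about 2 mm. The wrist camera is an equidistant fisheye: a pixel r from the principal point sees the ray r / f radians off the axis. A picture is of the moment at which its call begins. There is no depth.
- ctrl.hand_in(): hands the job in; it is judged then, once.
The state is a dict: "t": time; "joints": joint angles; "joint_velocities": joint speeds; "joint_efforts": joint torques, N m; "tool_pos": TCP position; "ee_rot": TCP orientation; "contact_force": force on the tool from outside, world axes, zero at the start; "torque": the same for the moment, N m; "gripper_width": opening from 0.0 (shut) to 1.0 (fully open); "grasp_force": force on a finger pad.
Only numpy, scipy, OpenCV 4.12 (cv2) and the standard library are available. Lean on these libraries where they do the work, as an engineer would, in place of code of your own. Each camera call takes 0.05 s, during which the arm holds its last target. There are 200 camera calls.

## Working session

There is one attempt and no reset: what is moved stays moved. The work goes in short steps, Python scripts to look and compute and a tool call to move; the robot and the scene stay as the last step left them, time stands still between calls to the robot, and variables do not carry over. Pictures are saved under pics/ and viewed, at most 10 in all, crops included, and the job is handed in when it is done.

Besides the shell and the picture viewer there is one more tool, called after "Request:" as name(argument=value, ...), one argument or row to a line, values as JSON. play_rows: Moves the arm, as the interface text tells. Its arguments: {"type":"object","properties":{"motion":{"type":"array","items":{"type":"object","properties":{"wx":{"type":"number"},"wy":{"type":"number"},"wz":{"type":"number"},"dx":{"type":"number"},"dy":{"type":"number"},"dz":{"type":"number"},"gripper":{"type":"number"}}}},"squeeze":{"type":"number"}},"required":["motion"]}

```bash
mkdir -p pics; cat > h.py <<'E'
import numpy as np, cv2
from bench import get_state, optics, ctrl
def grab(n):
    d=optics.get_image(n); d['img']=np.array(d['img']); d['R']=np.array(d['R']); d['t']=np.array(d['t']); d['n']=n; return d
def ray(d,u,v):
    x=np.array([(u-d['cx'])/d['fx'],(v-d['cy'])/d['fy']])
    if d['n']=='wrist':
        r=np.linalg.norm(x); c=np.r_[x/max(r,1e-9)*np.sin(r),np.cos(r)]
    else: c=np.r_[x,1]; c/=np.linalg.norm(c)
    return -d['R'].T@d['t'], d['R'].T@c
def plane(d,u,v,z):
    o,k=ray(d,u,v); return o+k*(z-o[2])/k[2]
def proj(d,X):
    c=d['R']@np.asarray(X,float)+d['t']
    if d['n']=='wrist':
        r=np.linalg.norm(c[:2]); th=np.arctan2(r,c[2]); x=c[:2]/max(r,1e-9)*th
    else: x=c[:2]/c[2]
    return np.array([x[0]*d['fx']+d['cx'],x[1]*d['fy']+d['cy']])
def tri(*obs):
    A=np.zeros((3,3));b=np.zeros(3);P=[]
    for d,u,v in obs:
        o,k=ray(d,u,v);M=np.eye(3)-np.outer(k,k);A+=M;b+=M@o;P.append((M,o))
    X=np.linalg.solve(A,b); return X,[float(np.linalg.norm(M@(X-o))) for M,o in P]
E
cat > a.py <<'E'
from h import *
import pickle
D={n:grab(n) for n in('scene','side','wrist')}
pickle.dump(D,open('d0.pkl','wb'))
for n,d in D.items(): print(n,d['fx'],d['cx'],d['cy'],-d['R'].T@d['t'],d['R'][2])
for n,d in D.items(): cv2.imwrite(f'pics/{n}0.png',cv2.resize(d['img'],(800,600),interpolation=cv2.INTER_CUBIC))
E
python3 a.py
```

```text
scene 366.83307562518394 255.5834007021003 190.22997421536672 [1.10975096 0.37888729 0.90426878] [-0.56229829 -0.37620228 -0.7364051 ]
side 361.2279697804194 256.64851520826636 192.0366398648438 [0.41947166 0.56499394 0.84326357] [ 0.10951904 -0.61222223 -0.78306418]
wrist 297.3186396354542 254.8034396944387 185.25345721633283 [0.575124   0.07799689 0.3740109 ] [-0.00155505 -0.3056945  -0.95212838]
```

View pics/scene0.png

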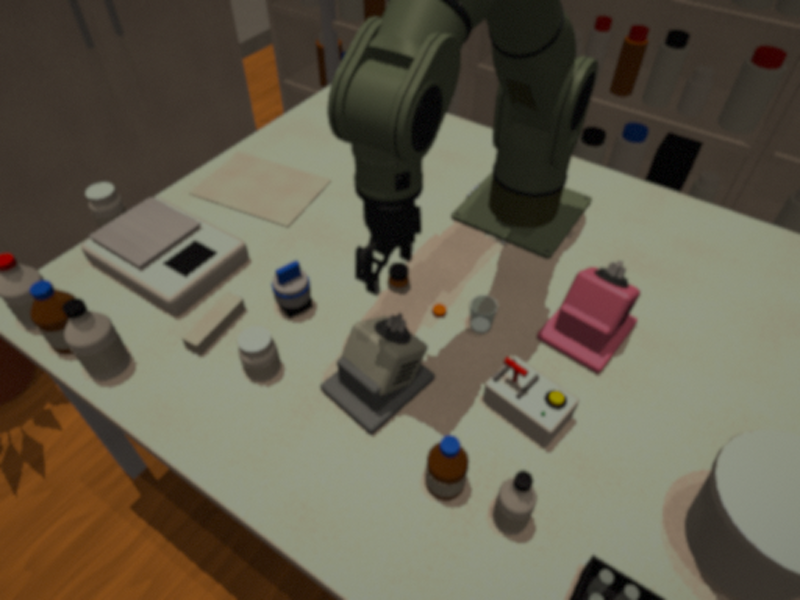

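View pics/side0.png

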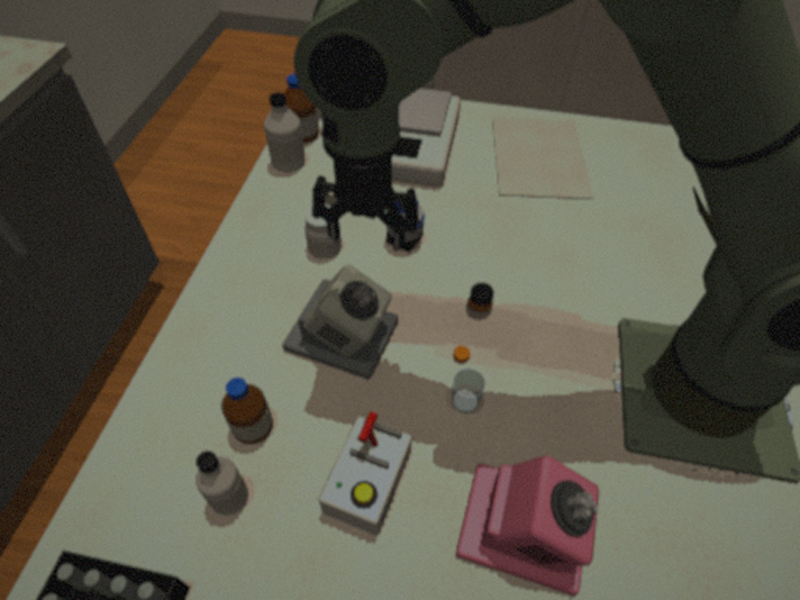

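View pics/wrist0.png

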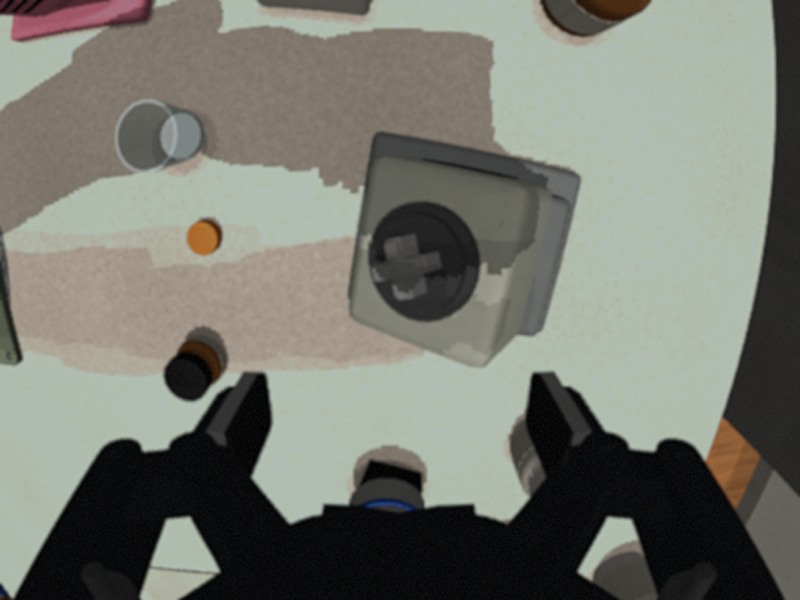

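The scene view shows the grey mixer at about (380,365), the cut-out at (530,395) with its red lever up at (515,367) and yellow button at (557,398), and the blue-banded drum at (290,285). The side view has the mixer at (345,315), the button at (364,493) and the lever at (369,428). The wrist view has the shaft cross at about (405,262).
Mixer candidates: pink at scene (595,310) and grey at scene (380,365). The grey one, with its white head, fits; the pink one is the look-alike.

```bash
cat > b.py <<'E'
from h import *
import pickle
D=pickle.load(open('d0.pkl','rb'))
def blobs(d,lo,hi,amin=8):
    h=cv2.cvtColor(d['img'],cv2.COLOR_BGR2HSV); m=cv2.inRange(h,lo,hi)
    n,l,s,c=cv2.connectedComponentsWithStats(m)
    return [(c[i].round(1),s[i]) for i in range(1,n) if s[i][4]>=amin],l
for name,lo,hi in(('yellow',(22,120,90),(35,255,255)),('red',(0,170,90),(4,255,255)),('blue',(100,120,50),(130,255,255))):
    for n in D:
        for c,s in blobs(D[n],lo,hi)[0]: print(name,n,c,s)
S,T=D['scene'],D['side']
X,e=tri((S,557/1.5625,398/1.5625),(T,364/1.5625,493/1.5625)); print('button',X,e)
X,e=tri((S,515/1.5625,367/1.5625),(T,369/1.5625,424/1.5625)); print('bar',X,e)
a=S['img'][140:280,160:400]; a=cv2.resize(a,None,fx=3.3,fy=3.3,interpolation=cv2.INTER_CUBIC)
cv2.imwrite('pics/crop1.png',a)
E
python3 b.py
```

```text
yellow scene [356.  253.7] [352 250  10   9  64]
yellow side [232.4 314.6] [227 309  12  12 114]
red scene [  3.2 165.3] [  0 162   9   9  58]
red scene [329.1 234. ] [323 229  14  11  54]
red side [235.3 271.9] [230 264  11  17  76]
blue scene [183.8 172. ] [177 168  14  10  66]
blue scene [ 25.6 184.5] [ 19 180  14  10 108]
blue scene [192.8 186.9] [188 184   9   6  12]
blue scene [181.6 189.3] [177 188  10   3  13]
blue scene [287.5 285.1] [282 279  12  13 123]
blue side [187.1  50.7] [184  48   7   6  34]
blue side [151.1 248. ] [145 242  13  13 130]
blue wrist [248.7 322.1] [233 319  33   8 134]
blue wrist [  1.2 378.1] [  0 375   4   6  13]
button [0.51202547 0.30378592 0.06786028] [0.0013551668849221621, 0.0013551668849221222]
bar [0.52344386 0.2223087  0.10896439] [0.0025082473004114855, 0.002508247300411406]
```

View pics/crop1.png

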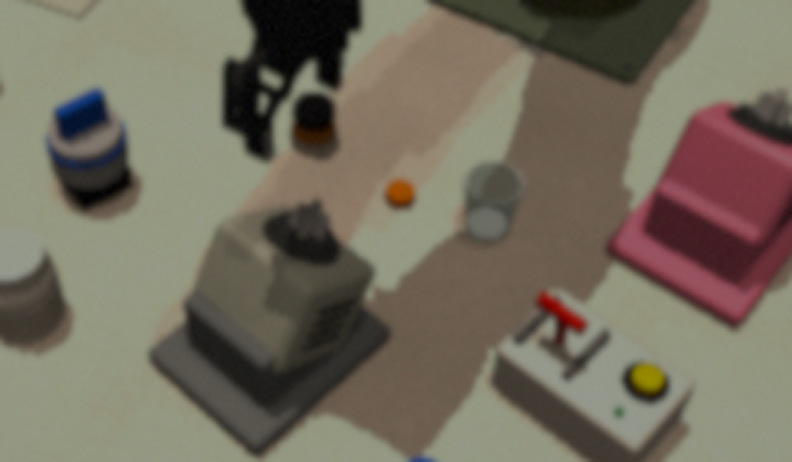

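The crop confirms the grey mixer, with its cross-shaped shaft at crop (305,225), the drum's blue plate at (82,112), the red bar at (562,311) and the yellow button at (647,379).

```bash
cat > c.py <<'E'
from h import *
import pickle
D=pickle.load(open('d0.pkl','rb')); S,T,W=D['scene'],D['side'],D['wrist']
s=get_state(); print(np.round(s['ee_rot'],3),s['tool_pos'],s['t'],ctrl.tcp_to_grasp)
print('btn',plane(S,356,253.7,.072),plane(T,232.4,314.6,.072))
print('grip',plane(S,183.8,172,.098))
# teeth centre wrist, collar in scene
k=1.5625
print('tip',tri((S,397/k,320/k),(W,404/k,262/k)))
print('carton.. jar',plane(S,258/k,335/k,.09),'lot',plane(T,207/k,462/k,.14),'amb',plane(T,237/k,388/k,.13), 'smalljar',plane(W,190/k,375/k,.05),'beaker',plane(W,148/k,135/k,.065))
E
python3 c.py
```

```text
[[ 0.     1.    -0.001]
 [ 1.    -0.    -0.   ]
 [-0.    -0.001 -1.   ]] [5.74819248e-01 1.81294752e-06 2.30957476e-01] 0.15 -0.0187
btn [0.51338326 0.30308227 0.072     ] [0.51284493 0.3021253  0.072     ]
grip [ 0.55661714 -0.26141684  0.098     ]
tip (array([0.5778674 , 0.01906999, 0.14671464]), [0.0005170644078367159, 0.0005170644078366977])
carton.. jar [ 0.71001543 -0.1968022   0.09      ] lot [0.71064126 0.32825872 0.14      ] amb [0.71733419 0.21315649 0.13      ] smalljar [ 0.39744135 -0.1025539   0.05      ] beaker [0.39424429 0.09572293 0.065     ]
```

Request:
play_rows(
  motion=[
    {"dx":4,"dy":-1.2,"gripper":0},
    {"dx":8,"dy":-2.5,"gripper":0},
    {"dx":12,"dy":-3.7,"gripper":0},
    {"dx":16,"dy":-5,"gripper":0},
    {"dx":20,"dy":-6.2,"gripper":0},
    {"dx":20,"dy":-6.2,"gripper":0},
    {"dx":20,"dy":-6.2,"gripper":0},
  ],
)

```text
validation failed for argument at $.mo...
```

```bash
cat > d.py <<'E'
from h import *
import pickle
w=grab('wrist'); pickle.dump(w,open('d1.pkl','wb'))
h=cv2.cvtColor(w['img'],cv2.COLOR_BGR2HSV)
for n,lo,hi in(('y',(22,120,70),(35,255,255)),('r',(0,150,70),(5,255,255))):
    m=cv2.inRange(h,lo,hi); N,l,s,c=cv2.connectedComponentsWithStats(m)
    for i in range(1,N):
        if s[i][4]>20:
            p=np.argwhere(l==i)[:,::-1].astype(np.float32); print(n,c[i],s[i],cv2.minAreaRect(p), plane(w,*c[i],.072 if n=='y' else .109))
cv2.imwrite('pics/w1.png',cv2.resize(w['img'],(800,600),interpolation=cv2.INTER_CUBIC)); print(get_state()['tool_pos'])
E
python3 d.py
```

```text
[5.74838464e-01 1.70896130e-05 2.30992876e-01]
```

View pics/w1.png

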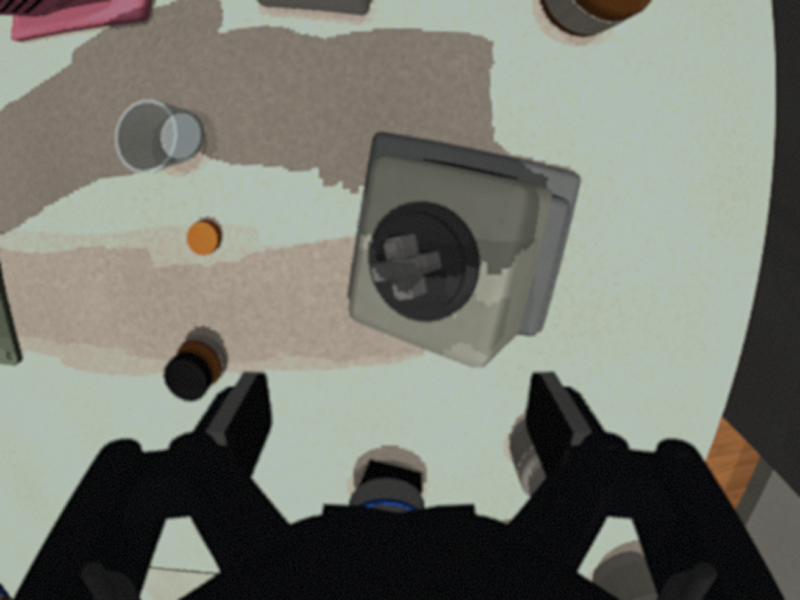

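The call was refused, so this is the same view as before. I'll retry with all seven fields in each row.

Request:
play_rows(
  motion=[
    {"dx":4,"dy":-1.2,"dz":0,"wx":0,"wy":0,"wz":0,"gripper":0},
    {"dx":8,"dy":-2.5,"dz":0,"wx":0,"wy":0,"wz":0,"gripper":0},
    {"dx":12,"dy":-3.7,"dz":0,"wx":0,"wy":0,"wz":0,"gripper":0},
    {"dx":16,"dy":-5,"dz":0,"wx":0,"wy":0,"wz":0,"gripper":0},
    {"dx":20,"dy":-6.2,"dz":0,"wx":0,"wy":0,"wz":0,"gripper":0},
    {"dx":20,"dy":-6.2,"dz":0,"wx":0,"wy":0,"wz":0,"gripper":0},
    {"dx":20,"dy":-6.2,"dz":0,"wx":0,"wy":0,"wz":0,"gripper":0},
  ],
)

```text
t: 0.78
tool_pos: [0.5121, 0.2022, 0.2311]
ee_rot: [[-0.004, 1.0, -0.001], [1.0, 0.004, 0.0], [0.0, -0.001, -1.0]]
contact_force: [-0.2, -0.5, 0.5]
gripper_width: 0.006
grasp_force: 0.0
```

```bash
sed -i 's/w1.png/w2.png/' d.py; python3 d.py
```

```text
y [255.72746331  72.06918239] [243  60  26  25 477] ((255.75003051757812, 72.25000762939453), (24.041629791259766, 24.748737335205078), 45.0) [0.51255534 0.3015081  0.072     ]
r [267.33536585 154.89939024] [255 132  24  48 656] ((264.0525817871094, 155.20582580566406), (22.11446189880371, 47.21736526489258), 10.12467098236084) [0.52339422 0.22420727 0.109     ]
[0.512846   0.20022309 0.23116266]
```

View pics/w2.png

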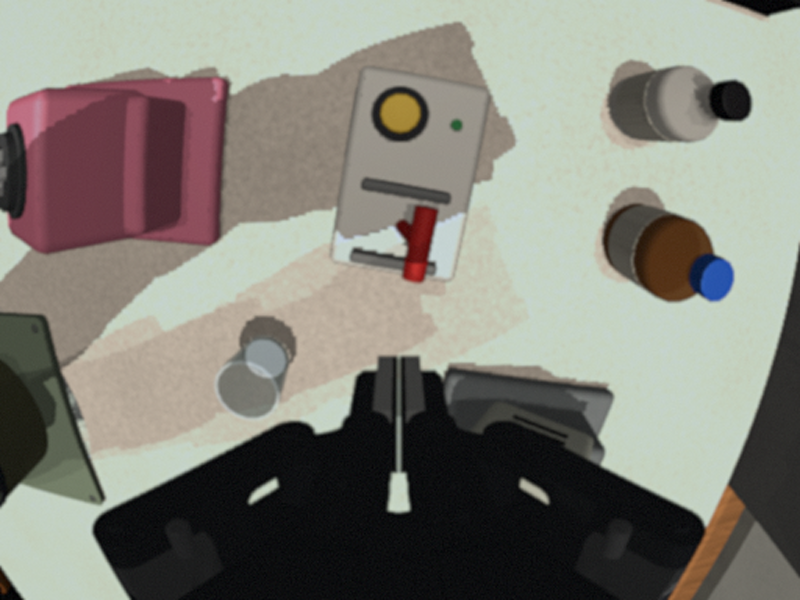

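The button is at (400,113), with its centre at (0.5125, 0.302). The red bar runs from (415,280) to (427,207), so the box is yawed about -10°. Next I'll move over the button.

Request:
play_rows(
  motion=[
    {"dx":4,"dy":0,"dz":0,"wx":0,"wy":0,"wz":0,"gripper":0},
    {"dx":8,"dy":0,"dz":1,"wx":0,"wy":0,"wz":0,"gripper":0},
    {"dx":10.2,"dy":0,"dz":4,"wx":0,"wy":0,"wz":0,"gripper":0},
    {"dx":10.2,"dy":0,"dz":8,"wx":0,"wy":0,"wz":0,"gripper":0},
    {"dx":10.2,"dy":0,"dz":11.5,"wx":0,"wy":0,"wz":0,"gripper":0},
    {"dx":10.2,"dy":0,"dz":14,"wx":0,"wy":0,"wz":0,"gripper":0},
    {"dx":10.2,"dy":0,"dz":15.5,"wx":0,"wy":0,"wz":0,"gripper":0},
    {"dx":10.2,"dy":0,"dz":16.2,"wx":0,"wy":0,"wz":0,"gripper":0},
    {"dx":10.2,"dy":0,"dz":16.6,"wx":0,"wy":0,"wz":0,"gripper":0},
    {"dx":10.2,"dy":0,"dz":16.6,"wx":0,"wy":0,"wz":0,"gripper":0},
  ],
)

```text
t: 1.67
tool_pos: [0.5133, 0.3002, 0.0662]
ee_rot: [[0.002, 1.0, -0.001], [1.0, -0.002, -0.002], [-0.002, -0.001, -1.0]]
contact_force: [-3.1, -3.6, 5.0]
gripper_width: 0.001
grasp_force: 2.4
```

Request:
play_rows(
  motion=[
    {"dx":0,"dy":0,"dz":0.1,"wx":0,"wy":0,"wz":0,"gripper":0},
    {"dx":0,"dy":0,"dz":0.1,"wx":0,"wy":0,"wz":0,"gripper":0},
    {"dx":0,"dy":0,"dz":-4,"wx":0,"wy":0,"wz":0,"gripper":0},
    {"dx":0,"dy":0,"dz":-8,"wx":0,"wy":0,"wz":0,"gripper":0},
    {"dx":-2,"dy":0,"dz":-12,"wx":0,"wy":0,"wz":0,"gripper":0},
    {"dx":-6,"dy":0,"dz":-15,"wx":0,"wy":0,"wz":0,"gripper":0},
    {"dx":-10,"dy":0,"dz":-16.6,"wx":0,"wy":0,"wz":0,"gripper":0},
    {"dx":-10,"dy":0,"dz":-16.6,"wx":0,"wy":0,"wz":0,"gripper":0},
  ],
)

```text
t: 2.33
tool_pos: [0.5147, 0.1961, 0.2353]
ee_rot: [[0.006, 1.0, 0.005], [1.0, -0.006, -0.001], [-0.001, 0.005, -1.0]]
contact_force: [0.6, -1.3, 0.0]
gripper_width: 0.002
grasp_force: 0.0
```

```bash
sed -i 's/w2.png/w3.png/;s/d1.pkl/d2.pkl/' d.py; python3 d.py
```

```text
y [251.29211087  66.18123667] [239  54  25  25 469] ((251.40003967285156, 66.30001068115234), (24.149532318115234, 23.702320098876953), 63.43495178222656) [0.51263014 0.30156861 0.072     ]
r [209.27439887 132.96181047] [194 112  50  42 707] ((219.30198669433594, 134.48020935058594), (47.66228103637695, 41.49304962158203), 5.710593223571777) [0.47392213 0.2381211  0.109     ]
[0.51479334 0.19614618 0.23490728]
```

Request:
play_rows(
  motion=[
    {"dx":-4,"dy":1,"dz":-1,"wx":0,"wy":0,"wz":0,"gripper":0.2},
    {"dx":-8,"dy":1.5,"dz":-2,"wx":0,"wy":0,"wz":0,"gripper":0.5},
    {"dx":-12,"dy":2,"dz":-3,"wx":0,"wy":0,"wz":0,"gripper":1},
    {"dx":-16,"dy":2.5,"dz":-3,"wx":0,"wy":0,"wz":0,"gripper":1},
    {"dx":-20,"dy":3,"dz":-3,"wx":0,"wy":0,"wz":0,"gripper":1},
    {"dx":-24,"dy":3,"dz":-3,"wx":0,"wy":0,"wz":0,"gripper":1},
    {"dx":-27.5,"dy":3,"dz":-3,"wx":0,"wy":0,"wz":0,"gripper":1},
    {"dx":-27.5,"dy":3,"dz":-3,"wx":0,"wy":0,"wz":0,"gripper":1},
    {"dx":-27.5,"dy":3,"dz":-3,"wx":0,"wy":0,"wz":0,"gripper":1},
  ],
)

```text
t: 3.13
tool_pos: [0.5428, -0.0756, 0.2618]
ee_rot: [[0.004, 1.0, 0.001], [1.0, -0.004, -0.001], [-0.001, 0.001, -1.0]]
contact_force: [-0.2, 0.7, -0.1]
gripper_width: 1.007
grasp_force: 0.0
```

```bash
cat > e.py <<'E'
from h import *
import pickle
w=grab('wrist'); s=grab('scene'); pickle.dump((w,s),open('d3.pkl','wb'))
print(get_state()['tool_pos'])
for d in(s,):
    h=cv2.cvtColor(d['img'],cv2.COLOR_BGR2HSV)
    m=cv2.inRange(h,(0,150,70),(5,255,255)); N,l,st,c=cv2.connectedComponentsWithStats(m)
    print([(c[i],st[i]) for i in range(1,N) if st[i][4]>20])
w2=pickle.load(open('d2.pkl','rb'));print('bar exp at',proj(w2,(.460,.235,.08)))
a=w['img'][60:300,130:380];cv2.imwrite('pics/w4.png',cv2.resize(a,None,fx=2.4,fy=2.4,interpolation=cv2.INTER_CUBIC))
b=w2['img'][20:200,100:320]
cv2.imwrite('pics/w4.png',np.hstack([cv2.resize(a,(500,480),interpolation=cv2.INTER_CUBIC),cv2.resize(b,(300,245))[:245] if 0 else cv2.copyMakeBorder(cv2.resize(b,(300,245),interpolation=cv2.INTER_CUBIC),0,235,0,0,0)]))
E
python3 e.py
```

```text
[ 0.54305176 -0.07271195  0.26165916]
[(array([  3.53521127, 165.30985915]), array([  0, 161,   9,  10,  71], dtype=int32)), (array([340.13157895, 229.47368421]), array([333, 223,  16,  17,  76], dtype=int32))]
bar exp at [200.02476951 132.46489993]
```

View pics/w4.png

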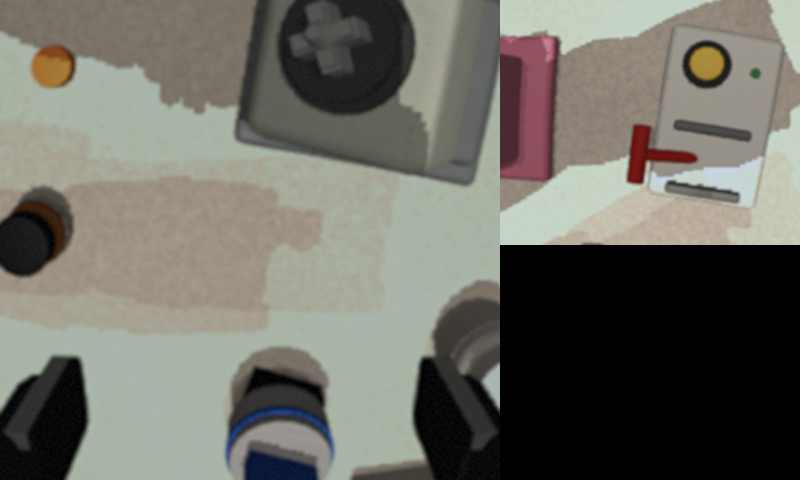

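The lever has dropped: its bar sits at the expected place, and the inset at (637,155) shows it in front of the box. The drum is at crop (280,450), with its plate nearly along world x. The mixer shaft's cross is at (330,40). I'll take one tilted view along the shaft for the teeth.

Request:
play_rows(
  motion=[
    {"dx":1,"dy":0,"dz":0,"wx":-0.1,"wy":0,"wz":0,"gripper":1},
    {"dx":2,"dy":-1,"dz":0,"wx":-0.2,"wy":0,"wz":0,"gripper":1},
    {"dx":3.3,"dy":-1.6,"dz":0.5,"wx":-0.3,"wy":0,"wz":0,"gripper":1},
    {"dx":3.3,"dy":-1.6,"dz":1,"wx":-0.4,"wy":0,"wz":0,"gripper":1},
    {"dx":3.3,"dy":-1.6,"dz":1,"wx":-0.52,"wy":0,"wz":0,"gripper":1},
    {"dx":3.3,"dy":-1.6,"dz":1,"wx":-0.52,"wy":0,"wz":0,"gripper":1},
    {"dx":3.3,"dy":-1.6,"dz":1,"wx":-0.52,"wy":0,"wz":0,"gripper":1},
  ],
)

```text
t: 3.82
tool_pos: [0.5249, -0.0393, 0.2542]
ee_rot: [[-0.002, 0.875, 0.483], [1.0, 0.001, 0.002], [0.001, 0.483, -0.875]]
contact_force: [-2.0, 0.7, -0.8]
gripper_width: 0.999
grasp_force: 0.0
```

```bash
cat > f.py <<'E'
from h import *
import pickle
w=grab('wrist'); pickle.dump(w,open('d4.pkl','wb')); print(get_state()['tool_pos'], -w['R'].T@w['t'])
D=[pickle.load(open('d0.pkl','rb'))['wrist'],pickle.load(open('d3.pkl','rb'))[0],w]
out=[]
for d in D:
    c=proj(d,(.585,.018,.142)).round().astype(int); print('off',c-45)
    a=d['img'][max(c[1]-45,0):c[1]+45,c[0]-45:c[0]+45]
    a=np.clip(a.astype(float)*1.6,0,255).astype(np.uint8)
    out.append(cv2.resize(a,(400,300 if 0 else 400),interpolation=cv2.INTER_CUBIC))
full=cv2.resize(w['img'],(400,300))
full=cv2.copyMakeBorder(full,0,100,0,0,cv2.BORDER_CONSTANT)
im=np.vstack([np.hstack(out[:2]),np.hstack([out[2],full])]); cv2.imwrite('pics/w5.png',cv2.resize(im,(600,600)))
E
python3 f.py
```

```text
[ 0.52849091 -0.03938558  0.25577927] [0.45603116 0.03845612 0.3796153 ]
off [223 123]
off [258  31]
off [208  71]
```

View pics/w5.png

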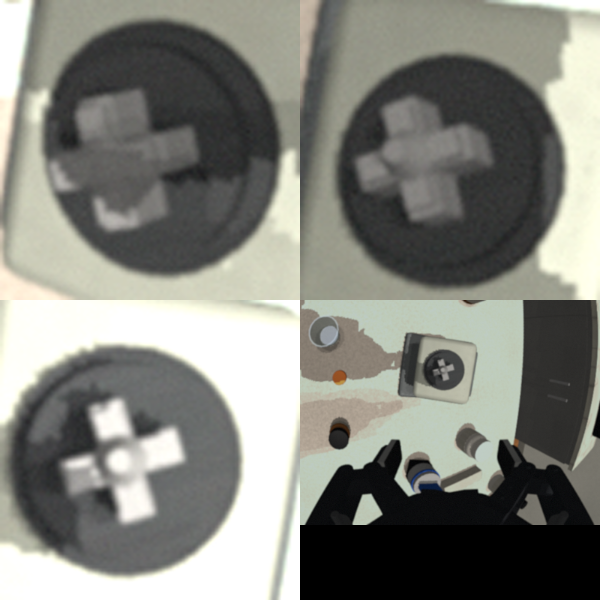

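The tilted view, at lower left, looks nearly straight down the shaft: nose tip at (119,461), tooth ends at (107,403), (181,443), (137,517) and (67,475), and collar disc spanning x 15–242. Next I compute the seat, the lean direction and the tooth angle.

```bash
cat > g.py <<'E'
from h import *
import pickle
k=1.5625
D=pickle.load(open('d0.pkl','rb')); W0=D['wrist']; W3,S3=pickle.load(open('d3.pkl','rb')); W4=pickle.load(open('d4.pkl','rb'))
A=plane(W0,578/k,178/k,.02);B=plane(W0,540/k,335/k,.02);C=plane(W0,378/k,133/k,.02)
print('base back corners',A,B,'front?',C,'len',np.linalg.norm(A-B),np.linalg.norm(A-C),'yaw',np.degrees(np.arctan2(*(A-B)[:2])), 'yaw2',np.degrees(np.arctan2((A-C)[1],(A-C)[0])))
def c4(x,y): return 208+x*.3, 71+(y-300)*.3
tipz=.13+.029*np.cos(np.pi/6)
print('tip@z',plane(W4,*c4(119,461),tipz))
print('tip tri',tri((W4,*c4(119,461)),(W3,258+(403-300)*.3,31+145*.3)))
# collar outer contours (dark)
for n,d in(('0',W0),('3',W3),('4',W4)):
    g=cv2.cvtColor(d['img'],cv2.COLOR_BGR2GRAY)
    c=proj(d,(.588,.018,.13)).astype(int)
    thr=55 if n!='4' else 60
    m=(cv2.GaussianBlur(g,(3,3),0)<thr).astype(np.uint8); m=cv2.morphologyEx(m,cv2.MORPH_OPEN,np.ones((3,3)))
    N,l=cv2.connectedComponents(m); 
    lab=[l[c[1]+dy,c[0]+dx] for dy in range(-30,31,3) for dx in range(-30,31,3) if l[c[1]+dy,c[0]+dx]]
    L=max(set(lab),key=lab.count); cs,_=cv2.findContours((l==L).astype(np.uint8),cv2.RETR_EXTERNAL,cv2.CHAIN_APPROX_NONE)
    h=cv2.convexHull(max(cs,key=cv2.contourArea)); e=cv2.fitEllipse(h); print(n,'ellipse',e,cv2.boundingRect(h),'g',g[c[1],c[0]])
E
python3 g.py
```

```text
base back corners [0.71744404 0.05737293 0.02      ] [ 0.69604175 -0.07658839  0.02      ] front? [0.55950109 0.08732236 0.02      ] len 0.1356602088818172 0.16075740190431345 yaw 9.077131919062907 yaw2 -10.737053838501334
tip@z [0.5691739  0.01648204 0.15511474]
tip tri (array([0.57144198, 0.01721097, 0.1516135 ]), [0.0011766088332452627, 0.0011766088332452209])
0 ellipse ((271.1904296875, 166.23709106445312), (68.81932830810547, 75.33807373046875), 163.24571228027344) (237, 130, 70, 75) g 73
3 ellipse ((302.3901062011719, 82.1097412109375), (66.59217834472656, 69.57743835449219), 11.294990539550781) (269, 48, 67, 69) g 81
4 ellipse ((231.02000427246094, 116.58346557617188), (38.80290603637695, 58.232887268066406), 13.430211067199707) (211, 88, 31, 59) g 119
```

```bash
cat > i.py <<'E'
from h import *
import pickle
W0=pickle.load(open('d0.pkl','rb'))['wrist']; W3,S3=pickle.load(open('d3.pkl','rb')); W4=pickle.load(open('d4.pkl','rb'))
def c4(x,y): return 208+x*.3, 71+(y-300)*.3
psi=np.radians(-10); ax=np.array([-.5*np.cos(psi),-.5*np.sin(psi),np.cos(np.pi/6)])
X,e=tri((W0,271.2,166.2),(W3,302.4,82.1),(W4,*c4(128.5,461))); print('collar mid',X,e,'seat',X+.0065*ax)
seatA=np.array([.5692,.0165,.1551])-.029*ax; print('seat from tip',seatA)
def onpl(d,u,v,P):
    o,k=ray(d,u,v); return o+k*(ax@(P-o))/(ax@k)
my=np.array([-np.sin(psi),np.cos(psi),0]); mx=np.cross(my,ax) # in-plane basis
P=seatA+.018*ax
pts=np.array([onpl(W4,*c4(*q),P) for q in((107,403),(181,443),(137,517),(67,475))])
q=(pts-P)@np.c_[mx,my]; print(q*1000, 'centre',q.mean(0)*1000)
for a,b in((0,2),(1,3)): print(np.degrees(np.arctan2(*(q[a]-q[b])[::-1])),np.linalg.norm(q[a]-q[b]))
# axis projection check: direction of axis from tip vs collar rims in image
for s in(-.013,0,.018,.029): print(s,[proj(d,seatA+s*ax).round(1) for d in(W0,W3,W4)])
for n,d in(('0',W0),('3',W3)):
    t=np.linspace(0,2*np.pi,60); pp=np.array([proj(d,seatA+s*ax+.028*(np.cos(a)*mx+np.sin(a)*my)) for a in t for s in(0,-.013)]); print(n,pp.min(0),pp.max(0)-pp.min(0))
E
python3 i.py
```

```text
collar mid [0.58894232 0.01351062 0.12085139] [0.0007826540088544757, 0.0006975749217678945, 0.0007371267900086828] seat [0.58574169 0.01407498 0.12648056]
seat from tip [0.58347971 0.0139821  0.12998526]
[[ -6.01086055  14.68701726]
 [ 14.84835073   7.09459049]
 [  6.3876158  -14.11953314]
 [-13.64203354  -5.77861008]] centre [0.39576811 0.47086614]
113.28727398053061 0.03136143430662468
24.315531730072212 0.03126373760071901
-0.013 [array([271.9, 167.2]), array([303.7,  82.6]), array([245.9, 119.3])]
0 [array([265.1, 169.2]), array([298.8,  80.8]), array([245.3, 119.3])]
0.018 [array([254.6, 172.2]), array([291.2,  78.1]), array([244.3, 119.3])]
0.029 [array([247.5, 174.3]), array([286.1,  76.3]), array([243.7, 119.3])]
0 [237.38440881 135.59059872] [64.10312535 65.73383817]
3 [271.38252068  51.49944159] [60.65424848 59.99501389]
```

Seat measured at (0.583, 0.014, 0.130) with mixer yaw -10°. Teeth lie at about 23.8° in the shaft plane, and tip-to-tip measures 31 mm against the 32 mm given. The collar triangulation agrees on the seat. Now the drum.

Request:
play_rows(
  motion=[
    {"dx":-4,"dy":0.3,"dz":0,"wx":0.1,"wy":0,"wz":0,"gripper":1},
    {"dx":-8,"dy":0.6,"dz":0,"wx":0.2,"wy":0,"wz":0,"gripper":1},
    {"dx":-12,"dy":1,"dz":0.3,"wx":0.3,"wy":0,"wz":0,"gripper":1},
    {"dx":-16,"dy":1.5,"dz":0.6,"wx":0.4,"wy":0,"wz":0,"gripper":1},
    {"dx":-20,"dy":2,"dz":1,"wx":0.504,"wy":0,"wz":0,"gripper":1},
    {"dx":-24,"dy":2.2,"dz":1.5,"wx":0.504,"wy":0,"wz":0,"gripper":1},
    {"dx":-27,"dy":2.2,"dz":1.8,"wx":0.504,"wy":0,"wz":0,"gripper":1},
    {"dx":-27,"dy":2.2,"dz":1.8,"wx":0.504,"wy":0,"wz":0,"gripper":1},
    {"dx":-27,"dy":2.2,"dz":1.8,"wx":0.504,"wy":0,"wz":0,"gripper":1},
  ],
)

```text
t: 4.62
tool_pos: [0.5574, -0.3172, 0.2498]
ee_rot: [[0.005, 1.0, 0.01], [1.0, -0.005, -0.003], [-0.003, 0.01, -1.0]]
contact_force: [-1.6, -0.3, -1.3]
gripper_width: 1.0
grasp_force: 0.0
```

```bash
cat > j.py <<'E'
from h import *
import pickle
w=grab('wrist'); sc=grab('scene'); pickle.dump((w,sc),open('d5.pkl','wb')); print(get_state()['tool_pos'])
def blue(d):
    h=cv2.cvtColor(d['img'],cv2.COLOR_BGR2HSV); m=cv2.inRange(h,(100,120,40),(130,255,255))
    N,l,s,c=cv2.connectedComponentsWithStats(m); out=[]
    for i in range(1,N):
        if s[i][4]>30:
            p=np.argwhere(l==i)[:,::-1].astype(np.float32); out.append((c[i],s[i],cv2.minAreaRect(p),cv2.boxPoints(cv2.minAreaRect(p))))
    return out
for c,s,r,b in blue(w):
    print(c,s,r)
    for z in(.114,): print(np.array([plane(w,*q,z) for q in b]).round(4).tolist())
for c,s,r,b in blue(sc): print('sc',c,s[4])
c=proj(w,(.557,-.261,.1)).astype(int);print(c)
a=w['img'][max(0,c[1]-90):c[1]+90,c[0]-120:c[0]+120]
print('off',c[0]-120,max(0,c[1]-90)); cv2.imwrite('pics/w6.png',cv2.resize(np.clip(a*1.3,0,255).astype(np.uint8),None,fx=3.33,fy=3.33,interpolation=cv2.INTER_CUBIC))
E
python3 j.py
```

```text
[ 0.55804986 -0.31285736  0.25014661]
[258.44428969 109.67270195] [233  96  52  28 718] ((258.62921142578125, 109.60061645507812), (51.601871490478516, 14.187716484069824), 17.927919387817383)
[[0.5379, -0.254, 0.114], [0.5421, -0.2414, 0.114], [0.5877, -0.2564, 0.114], [0.5837, -0.2692, 0.114]]
[472.22727273 327.22727273] [469 322   7  11  44] ((471.96148681640625, 326.6922912597656), (11.094003677368164, 4.714951992034912), 56.3099365234375)
[[0.9132, -0.5758, 0.114], [0.9206, -0.5718, 0.114], [0.9527, -0.6034, 0.114], [0.9448, -0.6075, 0.114]]
sc [222.35294118  36.5       ] 34
sc [406.67938931  84.33587786] 131
sc [184.22131148 174.44262295] 122
sc [ 25.84033613 184.68907563] 119
sc [287.43548387 285.31451613] 124
[252 114]
off 132 24
```

View pics/w6.png

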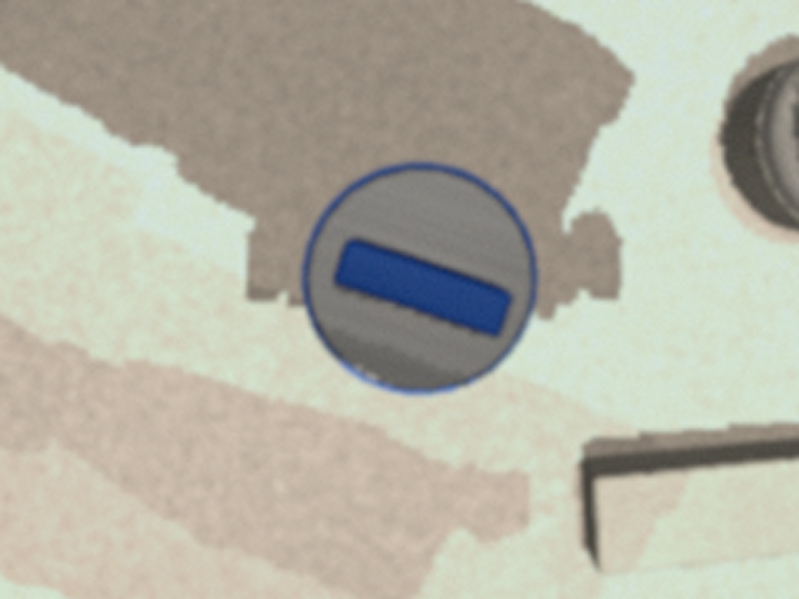

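The drum's blue plate is at crop (425,287), on the lid circle (420,278). It measures 48×13 mm at z=0.114, against 50×14 given, centred at (0.563, -0.255) and turned -18°.

```bash
cat >> h.py <<'E'
from scipy.spatial.transform import Rotation as Ro
def rel(p,R):
    s=get_state(); R0=np.array(s['ee_rot']); p0=np.array(s['tool_pos'])
    print('now',p0.round(4),'d(cm)',(R0.T@(np.array(p)-p0)*100).round(2),'w',Ro.from_matrix(R0.T@R).as_rotvec().round(3))
def down(yaw):
    a=np.radians(yaw); x=np.array([np.cos(a),np.sin(a),0]); z=np.array([0,0,-1.]); return np.c_[x,np.cross(z,x),z]
psi=np.radians(-10); ax=np.array([-.5*np.cos(psi),-.5*np.sin(psi),np.cos(np.pi/6)])
my=np.array([-np.sin(psi),np.cos(psi),0]); mx=np.cross(my,ax); seat=np.array([.5833,.0143,.130])
def ins(ang,s):
    a=np.radians(ang); x=np.cos(a)*mx+np.sin(a)*my; z=-ax; R=np.c_[x,np.cross(z,x),z]; return seat+s*ax,R
E
python3 - <<'E'
from h import *
import pickle
w,sc=pickle.load(open('d5.pkl','rb'))
print('lid',plane(w,258.1,107.5,.078),'band', [plane(w,132+x/3.33,24+278/3.33,.078).round(4) for x in(304,537)])
print('sc grip',plane(sc,184.2,174.4,.098)); print(tri((w,258.4,109.7),(sc,183.8,172)))
rel([.5628,-.255,.150],down(161.8)); print(get_state()['joints'],get_state()['t'])
E
```

```text
lid [ 0.56296989 -0.25530472  0.078     ] band [array([ 0.5264, -0.2548,  0.078 ]), array([ 0.6001, -0.255 ,  0.078 ])]
sc grip [ 0.56390218 -0.253296    0.098     ]
(array([ 0.56230599, -0.25561735,  0.10578168]), [0.0005153469010809775, 0.0005153469010809926])
now [ 0.558  -0.3129  0.2501] d(cm) [ 5.79  0.35 10.01] w [ 0.009  0.008 -1.256]
[29.81884229 45.50437317 -7.72260367 68.62630186  5.791742   65.62867557
 21.90694842] 4.7167
```

Request:
play_rows(
  motion=[
    {"dx":0.6,"dy":0,"dz":0.5,"wx":0,"wy":0,"wz":-0.12,"gripper":1},
    {"dx":1.2,"dy":0.1,"dz":1,"wx":0,"wy":0,"wz":-0.24,"gripper":1},
    {"dx":2,"dy":0.1,"dz":2,"wx":0,"wy":0,"wz":-0.36,"gripper":1},
    {"dx":2.6,"dy":0.2,"dz":3,"wx":0,"wy":0,"wz":-0.48,"gripper":1},
    {"dx":3.2,"dy":0.2,"dz":4,"wx":0,"wy":0,"wz":-0.6,"gripper":1},
    {"dx":4,"dy":0.3,"dz":5,"wx":0,"wy":0,"wz":-0.72,"gripper":1},
    {"dx":5,"dy":0.3,"dz":6,"wx":0,"wy":0,"wz":-0.84,"gripper":1},
    {"dx":5.8,"dy":0.35,"dz":7,"wx":0,"wy":0,"wz":-0.96,"gripper":1},
    {"dx":5.8,"dy":0.35,"dz":8.5,"wx":0,"wy":0,"wz":-1.08,"gripper":1},
    {"dx":5.8,"dy":0.35,"dz":10,"wx":0,"wy":0,"wz":-1.2,"gripper":1},
  ],
)

```text
t: 5.55
tool_pos: [0.5635, -0.2506, 0.1511]
ee_rot: [[-0.935, 0.355, 0.013], [0.355, 0.935, 0.001], [-0.012, 0.005, -1.0]]
contact_force: [-0.4, -0.7, -1.0]
gripper_width: 1.003
grasp_force: 0.0
```

Request:
play_rows(
  motion=[
    {"dx":0,"dy":0,"dz":0,"wx":0,"wy":0,"wz":-0.056,"gripper":1},
    {"dx":0,"dy":0,"dz":0,"wx":0,"wy":0,"wz":-0.056,"gripper":1},
    {"dx":0,"dy":0,"dz":0,"wx":0,"wy":0,"wz":-0.056,"gripper":1},
  ],
)

```text
t: 5.8
tool_pos: [0.5627, -0.2516, 0.1513]
ee_rot: [[-0.95, 0.311, 0.011], [0.311, 0.95, 0.001], [-0.011, 0.004, -1.0]]
contact_force: [-0.9, 0.1, 0.0]
gripper_width: 0.998
grasp_force: 0.0
```

```bash
python3 -c "
from h import *
rel([.5628,-.2552,.083],down(161.8))"
```

```text
now [ 0.5627 -0.2516  0.1513] d(cm) [-0.05 -0.37  6.83] w [0.004 0.011 0.002]
```

Request:
play_rows(
  motion=[
    {"dx":0,"dy":-0.35,"dz":2,"wx":0,"wy":0.011,"wz":0,"gripper":1},
    {"dx":0,"dy":-0.35,"dz":4.5,"wx":0,"wy":0.011,"wz":0,"gripper":1},
    {"dx":0,"dy":-0.35,"dz":6,"wx":0,"wy":0.011,"wz":0,"gripper":1},
    {"dx":0,"dy":-0.35,"dz":6.8,"wx":0,"wy":0.011,"wz":0,"gripper":1},
    {"dx":0,"dy":-0.35,"dz":6.8,"wx":0,"wy":0.011,"wz":0,"gripper":0.7},
    {"dx":0,"dy":-0.35,"dz":6.8,"wx":0,"wy":0.011,"wz":0,"gripper":0.4},
    {"dx":0,"dy":-0.35,"dz":6.8,"wx":0,"wy":0.011,"wz":0,"gripper":0.2},
    {"dx":0,"dy":-0.35,"dz":6.8,"wx":0,"wy":0.011,"wz":0,"gripper":0},
    {"dx":0,"dy":-0.35,"dz":6.8,"wx":0,"wy":0.011,"wz":0,"gripper":0},
    {"dx":0,"dy":-0.35,"dz":6.8,"wx":0,"wy":0.011,"wz":0,"gripper":0},
  ],
  squeeze=100,
)

```text
t: 6.63
tool_pos: [0.5614, -0.2556, 0.0833]
ee_rot: [[-0.951, 0.31, -0.0], [0.31, 0.951, 0.004], [0.001, 0.003, -1.0]]
contact_force: [-4.4, 9.3, 31.6]
gripper_width: 0.152
grasp_force: 76.8
```

Request:
play_rows(
  motion=[
    {"dx":0,"dy":0,"dz":0,"wx":0,"wy":0,"wz":0,"gripper":0},
    {"dx":0,"dy":0,"dz":0,"wx":0,"wy":0,"wz":0,"gripper":0},
    {"dx":0,"dy":0,"dz":0,"wx":0,"wy":0,"wz":0,"gripper":0},
  ],
)

```text
t: 6.88
tool_pos: [0.5614, -0.2555, 0.0834]
ee_rot: [[-0.951, 0.309, -0.0], [0.309, 0.951, 0.004], [0.002, 0.004, -1.0]]
contact_force: [-1.0, 1.2, 8.5]
gripper_width: 0.148
grasp_force: 97.8
```

```bash
python3 -c "
from h import *
rel([.5628,-.2552,.083],down(161.8))"
```

```text
now [ 0.5614 -0.2555  0.0834] d(cm) [-0.12  0.07  0.04] w [ 0.004 -0.002  0.003]
```

Gripped. Now lifting.

Request:
play_rows(
  motion=[
    {"dx":0,"dy":0,"dz":-1,"wx":0,"wy":0,"wz":0,"gripper":0},
    {"dx":0,"dy":0,"dz":-4,"wx":0,"wy":0,"wz":0,"gripper":0},
    {"dx":0,"dy":0,"dz":-8,"wx":0,"wy":0,"wz":0,"gripper":0},
    {"dx":0,"dy":0,"dz":-12,"wx":0,"wy":0,"wz":0,"gripper":0},
    {"dx":0,"dy":0,"dz":-16,"wx":0,"wy":0,"wz":0,"gripper":0},
    {"dx":0,"dy":0,"dz":-19.7,"wx":0,"wy":0,"wz":0,"gripper":0},
    {"dx":0,"dy":0,"dz":-19.7,"wx":0,"wy":0,"wz":0,"gripper":0},
    {"dx":0,"dy":0,"dz":-19.7,"wx":0,"wy":0,"wz":0,"gripper":0},
  ],
)

```text
t: 7.55
tool_pos: [0.5616, -0.2564, 0.2816]
ee_rot: [[-0.951, 0.309, 0.001], [0.309, 0.951, 0.003], [-0.0, 0.003, -1.0]]
contact_force: [-0.1, 0.3, -5.2]
gripper_width: 0.149
grasp_force: 98.5
```

```bash
cat >> h.py <<'E'
def insTCP(ang,s,off=(-.0012,0,.0834)):
    P,R=ins(ang,s); return P-R@np.array(off),R
E
python3 -c "
from h import *
s=get_state(); print(s['gripper_width'],s['grasp_force'])
rel(*insTCP(113.8,.06)); print(insTCP(113.8,.06)[0])"
```

```text
0.14944281651485183 98.45089673995972
now [ 0.5616 -0.2564  0.2816] d(cm) [13.47 25.51  2.84] w [-0.327 -0.437  0.991]
[0.51246694 0.02790467 0.25394592]
```

Request:
play_rows(
  motion=[
    {"dx":1.3,"dy":2.5,"dz":-0.5,"wx":-0.033,"wy":-0.044,"wz":0.1,"gripper":0},
    {"dx":2.7,"dy":5,"dz":-1,"wx":-0.065,"wy":-0.087,"wz":0.2,"gripper":0},
    {"dx":4,"dy":7.6,"dz":-1,"wx":-0.1,"wy":-0.13,"wz":0.3,"gripper":0},
    {"dx":5.4,"dy":10,"dz":-1,"wx":-0.13,"wy":-0.175,"wz":0.4,"gripper":0},
    {"dx":6.7,"dy":12.7,"dz":-1,"wx":-0.165,"wy":-0.22,"wz":0.5,"gripper":0},
    {"dx":8,"dy":15.2,"dz":-1,"wx":-0.2,"wy":-0.26,"wz":0.6,"gripper":0},
    {"dx":9.4,"dy":17.8,"dz":-1,"wx":-0.23,"wy":-0.305,"wz":0.7,"gripper":0},
    {"dx":10.8,"dy":20.4,"dz":-0.5,"wx":-0.26,"wy":-0.35,"wz":0.8,"gripper":0},
    {"dx":12.2,"dy":23,"dz":0,"wx":-0.295,"wy":-0.395,"wz":0.9,"gripper":0},
    {"dx":13.5,"dy":25.5,"dz":1,"wx":-0.327,"wy":-0.437,"wz":0.99,"gripper":0},
  ],
)

```text
t: 8.38
tool_pos: [0.5193, -0.0126, 0.2778]
ee_rot: [[-0.355, 0.837, 0.415], [0.911, 0.409, -0.045], [-0.207, 0.363, -0.909]]
contact_force: [0.8, -0.1, -3.4]
gripper_width: 0.154
grasp_force: 98.3
```

Request:
play_rows(
  motion=[
    {"dx":0,"dy":0,"dz":0,"wx":0,"wy":0,"wz":0,"gripper":0},
    {"dx":0,"dy":0,"dz":0,"wx":0,"wy":0,"wz":0,"gripper":0},
    {"dx":0,"dy":0,"dz":0,"wx":0,"wy":0,"wz":0,"gripper":0},
  ],
)

```text
t: 8.63
tool_pos: [0.5201, -0.014, 0.278]
ee_rot: [[-0.358, 0.837, 0.414], [0.91, 0.411, -0.045], [-0.208, 0.361, -0.909]]
contact_force: [0.4, 0.4, -4.1]
gripper_width: 0.145
grasp_force: 98.4
```

```bash
cat > k.py <<'E'
from h import *
import sys,pickle
s=get_state(); R=np.array(s['ee_rot']); p=np.array(s['tool_pos']); m=p+R@np.array([-.0012,0,.0834])
v=m-seat; print('mouth rel: along',v@ax*1000,'mx',v@mx*1000,'my',v@my*1000,'F',np.round(s['contact_force'],1),'Ftool',(R.T@np.array(s['contact_force'])).round(1),'T',np.round(s['torque'],2),'grip',s['grasp_force'],s['t'])
rel(*insTCP(113.8,float(sys.argv[1])))
E
python3 k.py .06; python3 - <<'E'
from h import *
S=grab('scene');T=grab('side')
P=insTCP(113.8,.06)[0]
o=[]
for d in(S,T):
    c=proj(d,seat+.05*ax).astype(int); print('off',c-60)
    o.append(cv2.resize(np.clip(d['img'][c[1]-60:c[1]+60,c[0]-60:c[0]+60]*1.5,0,255).astype(np.uint8),(400,400),interpolation=cv2.INTER_CUBIC))
cv2.imwrite('pics/s7.png',np.hstack(o))
E
```

```text
mouth rel: along 73.71832525343532 mx 17.11701575693731 my -37.50593820262981 F [ 0.4  0.4 -4.1] Ftool [ 1.  -1.   3.8] T [ 0.07  0.87 -0.04] grip 98.39583277702332 8.6333
now [ 0.5201 -0.014   0.278 ] d(cm) [4.59 0.22 1.68] w [-0.07  -0.07   0.166]
off [198 133]
off [180 121]
```

View pics/s7.png

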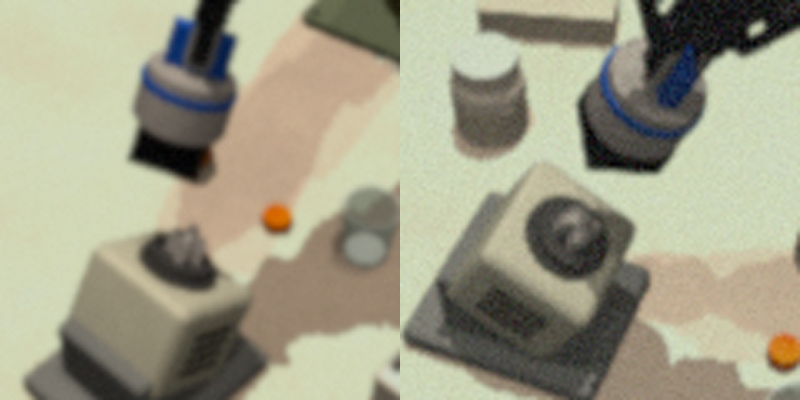

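The picture shows the drum gripped and tilted, upright in the fingers, still short of the shaft (scene crop: drum at (185,110), shaft at (185,240)). Continuing to the pre-insert pose.

Request:
play_rows(
  motion=[
    {"dx":2,"dy":0.1,"dz":0,"wx":-0.03,"wy":-0.03,"wz":0.08,"gripper":0},
    {"dx":4,"dy":0.2,"dz":0.5,"wx":-0.07,"wy":-0.07,"wz":0.166,"gripper":0},
    {"dx":4.6,"dy":0.2,"dz":1.7,"wx":-0.07,"wy":-0.07,"wz":0.166,"gripper":0},
    {"dx":4.6,"dy":0.2,"dz":1.7,"wx":-0.07,"wy":-0.07,"wz":0.166,"gripper":0},
    {"dx":4.6,"dy":0.2,"dz":1.7,"wx":-0.07,"wy":-0.07,"wz":0.166,"gripper":0},
    {"dx":4.6,"dy":0.2,"dz":1.7,"wx":-0.07,"wy":-0.07,"wz":0.166,"gripper":0},
  ],
)

```text
t: 9.23
tool_pos: [0.515, 0.0289, 0.2583]
ee_rot: [[-0.186, 0.852, 0.488], [0.962, 0.26, -0.087], [-0.202, 0.453, -0.868]]
contact_force: [0.9, -0.5, -3.2]
gripper_width: 0.148
grasp_force: 98.8
```

```bash
python3 k.py .04; cat > l.py <<'E'
from h import *
import pickle
# independent check of drum axis: triangulate the plate-free band ellipse centre (blue band) in scene+side
S=grab('scene');T=grab('side')
s=get_state(); R=np.array(s['ee_rot']); p=np.array(s['tool_pos'])
for d in(S,T):
    h=cv2.cvtColor(d['img'],cv2.COLOR_BGR2HSV); c=proj(d,p+R@np.array([0,0,.02]))
    m=cv2.inRange(h,(100,110,30),(130,255,255)); ys,xs=np.nonzero(m); k=np.hypot(xs-c[0],ys-c[1])<35
    xs,ys=xs[k],ys[k]; print(d['n'],'blue bbox',xs.min(),xs.max(),ys.min(),ys.max())
    for hh in(.07,.075,):
        t=np.linspace(0,2*np.pi,90); mo=p+R@np.array([-.0012,0,.0834])
        q=np.array([proj(d,mo+R@np.array([.038*np.cos(a),.038*np.sin(a),-hh])) for a in t]); print(hh,q.min(0).round(1),q.max(0).round(1))
    pickle.dump(d,open(f'l_{d["n"]}.pkl','wb'))
E
python3 l.py
```

```text
mouth rel: along 62.62239012721267 mx 3.8622801149012163 my 1.2783322754882764 F [ 0.9 -0.5 -3.2] Ftool [-0.  -0.9  3.3] T [ 0.23  0.99 -0.01] grip 98.79197716712952 9.2333
now [0.515  0.0289 0.2583] d(cm) [ 0.04 -0.43  2.26] w [-0.004 -0.001  0.001]
scene blue bbox 256 282 150 177
0.07 [254.9 160. ] [282.3 174.5]
0.075 [255.6 158.4] [283.  172.8]
side blue bbox 238 267 156 182
0.07 [239.2 150.5] [269.2 180.9]
0.075 [240.3 149.4] [270.3 180. ]
```

Request:
play_rows(
  motion=[
    {"dx":0.05,"dy":-0.4,"dz":1,"wx":-0.004,"wy":0,"wz":0,"gripper":0},
    {"dx":0.05,"dy":-0.4,"dz":2.3,"wx":-0.004,"wy":0,"wz":0,"gripper":0},
    {"dx":0.05,"dy":-0.4,"dz":2.3,"wx":-0.004,"wy":0,"wz":0,"gripper":0},
    {"dx":0.05,"dy":-0.4,"dz":2.3,"wx":-0.004,"wy":0,"wz":0,"gripper":0},
  ],
)

```text
t: 9.67
tool_pos: [0.5282, 0.0272, 0.2459]
ee_rot: [[-0.185, 0.858, 0.479], [0.962, 0.257, -0.089], [-0.199, 0.445, -0.873]]
contact_force: [0.5, -0.4, -3.1]
gripper_width: 0.148
grasp_force: 98.7
```

```bash
python3 k.py .024
```

```text
mouth rel: along 45.245559131053824 mx 8.24094834975168 my 1.6926496475380173 F [ 0.5 -0.4 -3.1] Ftool [ 0.2 -1.   2.9] T [ 0.19  1.02 -0.01] grip 98.74701261520386 9.6667
now [0.5282 0.0272 0.2459] d(cm) [ 0.19 -0.92  2.14] w [-0.015 -0.002 -0.001]
```

```bash
python3 -c "
from h import *
s=get_state();print(np.round(s['joints'],1),np.round(s['joint_velocities'],2))"
```

```text
[-2.540e+01  2.980e+01  2.020e+01  1.241e+02  6.000e+00  1.000e-01
 -2.400e+00] [-4.000e-01 -6.400e-01  2.700e-01  4.800e-01 -2.291e+01  2.000e-02
  2.289e+01]
```

Joint 6 is at its lower limit of 0, so this tilt can't be reached in the present arm posture. I'll fit a small kinematic model from the recorded poses to find a feasible posture.

```bash
cat > kin.py <<'E'
from h import *
from scipy.optimize import least_squares
import itertools
s=get_state()
data=[([-2.389,40.479,-1.581,85.061,1.261,54.483,-4.326],[.5748,0,.231],[[0,1,-.001],[1,0,0],[0,-.001,-1]]),
([29.819,45.504,-7.723,68.626,5.792,65.629,21.907],[.558,-.3129,.2501],[[.005,1,.01],[1,-.005,-.003],[-.003,.01,-1]]),
(list(s['joints']),list(s['tool_pos']),s['ee_rot'])]
def fk(q,L,sg):
    q=np.radians(q); T=np.zeros(3);R=np.eye(3)
    h,a,e1,e2,b,l,w=L
    z=lambda t:Ro.from_euler('z',t).as_matrix(); y=lambda t:Ro.from_euler('y',t).as_matrix()
    T=np.array([0,0,h]); R=z(sg[0]*q[0])@y(q[1]); R=R@z(sg[1]*q[2]); T=T+R@[e1,0,a]
    R=R@y(q[3]); R=R@z(sg[2]*q[4]); T=T+R@[e2,0,b]; R=R@y(q[5]); R=R@z(sg[3]*q[6]); T=T+R@[w,0,l]
    return T,R
if __name__=='__main__':
  best=[]
  for sg in itertools.product((1,-1),repeat=4):
    # constant tool rotation about z
    def f(x,full=True):
        r=[]
        C=Ro.from_euler('z',x[7]).as_matrix()
        for q,p,R in data:
            T,Q=fk(q,x[:7],sg); r+=list((T-p)*10)+list((Q@C-np.array(R)).ravel())
        return r+list(np.array(x[2:4])*.01)+[x[6]*.1]
    for c in(0,1.57,-1.57,3.1):
        o=least_squares(f,[.3,.4,0,0,.4,.25,0,c]); best.append((o.cost,sg,o.x.round(4)))
  best.sort(key=lambda b:b[0])
  for b in best[:3]: print(b)
E
python3 kin.py
```

```text
(np.float64(0.07428364015879628), (-1, -1, -1, -1), array([0.4202, 0.5754, 0.0167, 0.0434, 0.3183, 0.3943, 0.0569, 1.5716]))
(np.float64(0.07428364015879628), (-1, -1, -1, -1), array([0.4202, 0.5754, 0.0167, 0.0434, 0.3183, 0.3943, 0.0569, 1.5716]))
(np.float64(0.07428364015879635), (-1, -1, -1, -1), array([0.4202, 0.5754, 0.0167, 0.0434, 0.3183, 0.3943, 0.0569, 1.5716]))
```

```bash
cat > kin2.py <<'E'
from kin import *
from scipy.optimize import least_squares
def fk2(q,x,sy=(1,1,1)):
    q=np.radians(q); z=lambda t:Ro.from_euler('z',-t).as_matrix(); y=lambda t:Ro.from_euler('y',t).as_matrix()
    T=np.array([0,0,x[0]]); R=z(q[0]+x[8])@y(q[1]+x[9]); R=R@z(q[2]+x[10]); T=T+R@[x[2],x[14],x[1]]
    R=R@y(q[3]+x[11]); R=R@z(q[4]+x[12]); T=T+R@[x[3],x[15],x[4]]; R=R@y(q[5]+x[13]); T=T+R@[x[6],x[16],x[5]]; R=R@z(q[6]+x[7])
    return T,R
def res(x,reg=.02):
    r=[]
    for q,p,R in data:
        T,Q=fk2(q,x); r+=list((T-p)*10)+list((Q-np.array(R)).ravel())
    return np.r_[r,reg*x[8:14],reg*3*x[[2,3,6,14,15,16]]]
if __name__=='__main__':
    x0=np.array([.42,.57,.0,0,.32,.39,.0,-1.57]+[0]*9,float)
    o=least_squares(res,x0); print(o.cost,o.x.round(3)); 
    for i in range(3): print(res(o.x)[12*i:12*i+12].round(3))
E
python3 kin2.py
```

```text
5.058947862616512e-06 [ 3.080e-01  5.210e-01  6.000e-03 -1.000e-03  2.880e-01  3.060e-01
  5.000e-03 -1.575e+00 -2.000e-03  0.000e+00 -1.000e-03 -1.000e-02
  2.000e-03  1.100e-02 -1.200e-02 -1.100e-02 -1.100e-02]
[ 0.     0.001 -0.     0.001 -0.     0.    -0.    -0.001 -0.001 -0.001
  0.     0.   ]
[-0.    -0.     0.    -0.001 -0.     0.    -0.     0.001  0.001  0.001
  0.     0.   ]
[-0. -0.  0. -0.  0. -0.  0. -0.  0.  0. -0. -0.]
```

```bash
cat > ik.py <<'E'
from kin2 import *
x=least_squares(res,np.array([.31,.52,0,0,.29,.306,0,-1.575]+[0]*9,float)).x
np.save('kx.npy',x)
lo=np.array([-155,-18.4,-90,0,-83.4,0,-161.9])+2; hi=np.array([155,124,86.8,140.4,263.4,116,161.9])-2
def ik(p,R,q0,reg=1e-4):
    f=lambda q: np.r_[(lambda T,Q:np.r_[(T-p)*10,(Q-R).ravel()])(*fk2(q,x)),reg*(q-q0)]
    o=least_squares(f,np.clip(q0,lo+.1,hi-.1),bounds=(lo,hi)); T,Q=fk2(o.x,x); return o.x,np.linalg.norm(T-p),np.degrees(np.linalg.norm(Q-R)/1.414)
if __name__=='__main__':
  rng=np.random.default_rng(0); q=np.array(get_state()['joints'])
  for ang in(23.8,113.8,203.8,293.8):
    for s in(.05,0):
        p,R=insTCP(ang,s); S=[]
        for i in range(25):
            q0=rng.uniform(lo,hi) if i else q; q0[0]=rng.uniform(-60,60)
            a,ep,er=ik(p,R,q0,1e-5)
            if ep<1e-3 and er<.5: S.append((np.abs(a-q).max(),a.round(0)))
        S.sort(key=lambda t:t[0]); print(ang,s,len(S)); [print('   ',t[1]) for t in S[:4]]
E
python3 ik.py
```

```text
23.8 0.05 14
    [-25.  29.  23. 123. -56.   2. -29.]
    [-25.  29.  23. 123. -56.   2. -29.]
    [-25.  29.  23. 123. -56.   2. -29.]
    [-25.  29.  23. 123. -56.   2. -29.]
23.8 0 11
    [ -7.  34.   0. 129. 146.  14. 133.]
    [  7.  36. -24. 131. 118.  26. 160.]
    [  7.  36. -24. 131. 118.  26. 160.]
    [  7.  36. -24. 131. 118.  26. 160.]
113.8 0.05 22
    [-25.  29.  23. 123. -60.   2.  65.]
    [-25.  29.  23. 123. -60.   2.  65.]
    [-25.  29.  23. 123. -60.   2.  65.]
    [-25.  29.  23. 123. -60.   2.  65.]
113.8 0 13
    [ 27.  52. -74. 131.  99.  65. -93.]
    [ 21.  43. -55. 131. 104.  47. -97.]
    [ 20.  43. -53. 131. 105.  46. -98.]
    [ 29.  61. -88. 131.  97.  80. -90.]
203.8 0.05 18
    [ 27.  40. -67. 132.  94.  53.  -1.]
    [ 22.  35. -55. 132.  97.  42.  -3.]
    [ 19.  34. -50. 132.  98.  39.  -4.]
    [ 14.  31. -38. 132. 101.  31.  -6.]
203.8 0 18
    [ 28.  53. -74. 131.  99.  65.  -3.]
    [ 28.  53. -75. 131.  99.  66.  -3.]
    [ 25.  48. -66. 131. 101.  57.  -5.]
    [ 24.  46. -61. 131. 103.  53.  -6.]
293.8 0.05 20
    [-30.  31.  34. 123. -81.   9. -92.]
    [ 21.  34. -52. 132.  97.  40.  87.]
    [ 27.  40. -66. 132.  94.  52.  89.]
    [ 16.  32. -42. 132. 100.  33.  85.]
293.8 0 11
    [ 26.  48. -67. 131. 101.  58.  86.]
    [ 28.  54. -77. 131.  99.  67.  88.]
    [ 18.  40. -45. 131. 107.  40.  80.]
    [ 29.  57. -82. 131.  98.  74.  89.]
```

```bash
cat > sim.py <<'E'
from ik import *
x=np.load('kx.npy')
def err(p,R,q):
    T,Q=fk2(q,x); return np.r_[(p-T),Ro.from_matrix(R@Q.T).as_rotvec()*.3]
def jac(q):
    T,Q=fk2(q,x); J=[]
    for i in range(7):
        d=q.copy(); d[i]+=.05; T2,Q2=fk2(d,x); J.append(np.r_[T2-T,Ro.from_matrix(Q2@Q.T).as_rotvec()*.3]/.05)
    return np.array(J).T
L0=lo-1.9;H0=hi+1.9
def track(poses,q,n=15,lam=3e-4):
    for p,R in poses:
        for _ in range(n):
            J=jac(q); e=err(p,R,q); dq=J.T@np.linalg.solve(J@J.T+lam**2*np.eye(6),e); dq*=min(1,4/np.abs(dq).max()); q=np.clip(q+dq,L0,H0)
    return q,err(p,R,q)
if __name__=='__main__':
    q=np.array(get_state()['joints'])
    for ang in(203.8,113.8,293.8):
        p,R=insTCP(ang,.06)
        C=[]
        for j3 in(-30,-40,-50,-60):
            g=np.array([20,35,j3,130,100,40,{203.8:-3,113.8:-97,293.8:87}[ang]],float)
            a,ep,er=ik(p,R,g,1e-3)
            if ep>.003 or er>1: continue
            # path: raise first by pulling back along tool
            w=[fk2(q+(a-q)*t,x) for t in np.linspace(0,1,25)]
            qe,e=track(w,q.copy()); pz=min(T[2] for T,_ in w)
            P2=[insTCP(ang,s) for s in np.linspace(.06,0,13)]
            qf,ef=track(P2,qe.copy())
            print(ang,'goal',a.round(0),'got',qe.round(0),'err',(np.linalg.norm(e[:3])*1000).round(1),'zmin',round(pz,3),'home',qf.round(0),(np.linalg.norm(ef)*1000).round(1))
E
python3 sim.py
```

```text
203.8 goal [ 14.  30. -39. 132.  98.  31.  -4.] got [-31.  29.  29. 130.  47.   0.  47.] err 34.9 zmin 0.204 home [-25.  36.  22. 127.  18.   0.  76.] 76.3
203.8 goal [ 17.  31. -45. 132.  97.  35.  -3.] got [-31.  29.  29. 130.  48.   0.  46.] err 35.7 zmin 0.198 home [-25.  36.  23. 127.  18.   0.  75.] 77.0
203.8 goal [ 20.  33. -51. 132.  96.  39.  -2.] got [-31.  29.  30. 130.  49.   0.  46.] err 36.6 zmin 0.192 home [-25.  36.  23. 127.  19.   0.  74.] 77.7
203.8 goal [ 23.  34. -56. 132.  95.  42.  -2.] got [-31.  29.  30. 130.  49.   0.  45.] err 37.3 zmin 0.185 home [-25.  36.  23. 128.  20.   0.  74.] 78.4
113.8 goal [ 14.  30. -39. 132.  98.  31. -94.] got [-28.  28.  22. 127.   6.   0.  -3.] err 10.1 zmin 0.204 home [-20.  35.  14. 124. -19.   0.  23.] 53.6
113.8 goal [ 17.  31. -45. 132.  97.  35. -93.] got [-28.  28.  22. 127.   6.   0.  -3.] err 10.2 zmin 0.198 home [-20.  35.  14. 124. -19.   0.  23.] 53.6
113.8 goal [ 20.  33. -50. 132.  95.  38. -92.] got [-28.  28.  22. 127.   7.   0.  -3.] err 10.3 zmin 0.192 home [-20.  35.  14. 125. -19.   0.  23.] 53.6
113.8 go
[... 262 characters left out ...]
  4.  35. -19. 131. 122.  24.  66.] 0.0
293.8 goal [ 17.  31. -45. 132.  96.  35.  87.] got [ -1.  26. -13. 132. 108.  17.  78.] err 0.0 zmin 0.198 home [  5.  35. -21. 131. 121.  24.  67.] 0.0
293.8 goal [ 20.  33. -51. 132.  95.  38.  88.] got [  0.  26. -15. 132. 106.  18.  79.] err 0.0 zmin 0.192 home [  6.  36. -22. 131. 120.  25.  68.] 0.0
293.8 goal [ 23.  34. -56. 132.  94.  42.  89.] got [  1.  27. -17. 132. 105.  19.  80.] err 0.0 zmin 0.186 home [  7.  36. -23. 131. 119.  26.  69.] 0.0sim.py:14: RuntimeWarning: divide by zero encountered in scalar divide
  J=jac(q); e=err(p,R,q); dq=J.T@np.linalg.solve(J@J.T+lam**2*np.eye(6),e); dq*=min(1,4/np.abs(dq).max()); q=np.clip(q+dq,L0,H0)
```

```bash
cat > sim2.py <<'E'
from sim import *
q=np.array(get_state()['joints'])
for s in(.06,.08,.1):
    qq,_=track([insTCP(113.8,t) for t in np.linspace(.045,s,5)],q.copy())
    for sg in(1,):
        qe,e=track([insTCP(113.8+a,s) for a in np.linspace(0,180*sg,31)],qq.copy())
        qf,ef=track([insTCP(293.8,t) for t in np.linspace(s,0,13)],qe.copy())
        print(s,qq.round(0),qe.round(0),(np.linalg.norm(e)*1000).round(1),qf.round(0),(np.linalg.norm(ef)*1000).round(1))
rel(*insTCP(113.8,.08))
E
python3 sim2.py 2>/dev/null
```

```text
0.06 [-27.  28.  22. 126.  -1.   0.   4.] [-29.  28.  25. 129.  34.   0. 150.] 32.5 [-25.  36.  23. 127.  21.   0. 162.] 77.8
0.08 [-30.  26.  24. 127.   2.   1.   2.] [-31.  26.  28. 130.  59.   0. 126.] 27.4 [-27.  36.  26. 128.  29.   0. 155.] 86.4
0.1 [-32.  23.  26. 126.   3.   4.   0.] [-19.  21.  11. 131.  83.   6. 102.] 0.0 [  2.  35. -16. 131. 125.  22.  63.] 0.0
now [0.5282 0.0272 0.2459] d(cm) [ 0.2  -1.   -3.46] w [-0.015 -0.002 -0.001]
```

Request:
play_rows(
  motion=[
    {"dx":0.1,"dy":-0.3,"dz":-2,"wx":0,"wy":0,"wz":0,"gripper":0},
    {"dx":0.2,"dy":-0.6,"dz":-4,"wx":-0.015,"wy":0,"wz":0,"gripper":0},
    {"dx":0.2,"dy":-1,"dz":-5.5,"wx":-0.015,"wy":0,"wz":0,"gripper":0},
    {"dx":0.2,"dy":-1,"dz":-5.5,"wx":-0.015,"wy":0,"wz":0,"gripper":0},
    {"dx":0.2,"dy":-1,"dz":-5.5,"wx":-0.015,"wy":0,"wz":0,"gripper":0},
  ],
)

```text
t: 10.08
tool_pos: [0.4927, 0.0322, 0.2899]
ee_rot: [[-0.186, 0.85, 0.493], [0.962, 0.259, -0.084], [-0.199, 0.459, -0.866]]
contact_force: [0.6, 0.2, -5.1]
gripper_width: 0.149
grasp_force: 98.8
```

```bash
python3 k.py .1; cat > sim3.py <<'E'
from sim import *
import sys
s=get_state(); q=np.array(s['joints']); print('q',q.round(1)); p0=np.array(s['tool_pos']);R0=np.array(s['ee_rot'])
ang=293.8; p,R=insTCP(ang,.1)
best=None
for j3 in(-20,-35,-50):
    a,ep,er=ik(p,R,np.array([15,30,j3,130,100,30,87.]),1e-3)
    w=[fk2(q+(a-q)*t,x) for t in np.linspace(0,1,31)]
    qe,e=track(w,q.copy()); qf,ef=track([insTCP(ang,t) for t in np.linspace(.1,0,13)],qe.copy())
    low=min((T+Q@[0,0,.09])[2]-.04*np.hypot(Q[2,0],Q[2,1]) for T,Q in w)
    print('goal',a.round(0),ep,'got',qe.round(0),np.linalg.norm(e).round(4),'home',qf.round(0),np.linalg.norm(ef).round(4),'low',round(low,3))
    if j3==-35:
        for i in range(1,31,1):
            T,Q=w[i]; print(i,(R0.T@(T-p0)*100).round(1),Ro.from_matrix(R0.T@Q).as_rotvec().round(2))
E
python3 sim3.py 2>/dev/null
```

```text
mouth rel: along 101.23803280453488 mx 0.47098930280557033 my 1.0070872096118906 F [ 0.6  0.2 -5.1] Ftool [ 1.1 -1.8  4.7] T [ 0.23  1.03 -0.01] grip 98.83780360221863 10.0833
now [0.4927 0.0322 0.2899] d(cm) [-0.05 -0.07  0.12] w [ 0.002 -0.003 -0.001]
q [-31.8  22.6  25.3 126.5   6.2   4.5  -2.8]
goal [  8.  22. -30. 130.  84.  24.  99.] 0.00017381110855307802 got [ -5.  21. -11. 130.  83.  16. 101.] 0.0 home [  4.  35. -20. 129. 117.  24.  70.] 0.0 low 0.16
goal [ 13.  23. -39. 130.  84.  29.  98.] 0.00014291320247980996 got [ -3.  21. -13. 130.  82.  17. 101.] 0.0 home [  4.  35. -22. 129. 117.  25.  71.] 0.0 low 0.153
1 [ 0.3 -0.5  0.2] [ 0.02  0.01 -0.11]
2 [ 0.6 -1.1  0.4] [ 0.04  0.03 -0.21]
3 [ 0.9 -1.6  0.6] [ 0.05  0.04 -0.32]
4 [ 1.1 -2.1  0.7] [ 0.06  0.05 -0.42]
5 [ 1.3 -2.5  0.9] [ 0.08  0.07 -0.53]
6 [ 1.5 -3.   1. ] [ 0.08  0.08 -0.64]
7 [ 1.6 -3.4  1.1] [ 0.09  0.09 -0.74]
8 [ 1.7 -3.7  1.2] [ 0.1   0.11 -0.85]
9 [ 1.8 -4.1  1.2] [ 0.1   0.12 -0.95]
10 [ 1.8 -4.4  1.3] [ 0.11  0.13 -1.06]
11 [ 1.8 -4.6  1.3] [ 0.11  0.15 -1.17]
12 [ 1.8 -4.8  1.4] [ 0.11  0.16 -1.27
[... 186 characters left out ...]
09  0.19 -1.8 ]
18 [ 1.3 -5.1  1.4] [ 0.08  0.2  -1.91]
19 [ 1.2 -4.9  1.4] [ 0.07  0.2  -2.01]
20 [ 1.  -4.7  1.3] [ 0.06  0.19 -2.12]
21 [ 0.9 -4.5  1.3] [ 0.05  0.19 -2.22]
22 [ 0.7 -4.2  1.2] [ 0.04  0.18 -2.33]
23 [ 0.6 -3.9  1.2] [ 0.04  0.17 -2.43]
24 [ 0.4 -3.5  1.1] [ 0.03  0.16 -2.53]
25 [ 0.3 -3.   1. ] [ 0.02  0.14 -2.64]
26 [ 0.2 -2.5  0.9] [ 0.01  0.12 -2.74]
27 [ 0.  -2.   0.7] [ 0.01  0.1  -2.84]
28 [-0.1 -1.4  0.6] [ 0.    0.07 -2.94]
29 [-0.2 -0.8  0.4] [ 0.    0.03 -3.04]
30 [-0.3 -0.1  0.1] [-0.01  0.    3.14]
goal [ 19.  25. -48. 130.  84.  34.  98.] 0.0001178224898067562 got [ -2.  21. -15. 129.  82.  18. 101.] 0.0 home [  5.  35. -23. 129. 116.  26.  71.] 0.0 low 0.144
```

Request:
play_rows(
  motion=[
    {"dx":0.3,"dy":-0.5,"dz":0,"wx":0.02,"wy":0.01,"wz":-0.11,"gripper":0},
    {"dx":0.6,"dy":-1.1,"dz":0,"wx":0.04,"wy":0.03,"wz":-0.21,"gripper":0},
    {"dx":0.9,"dy":-1.6,"dz":0.2,"wx":0.05,"wy":0.04,"wz":-0.32,"gripper":0},
    {"dx":1.1,"dy":-2.1,"dz":0.3,"wx":0.06,"wy":0.05,"wz":-0.42,"gripper":0},
    {"dx":1.3,"dy":-2.5,"dz":0.4,"wx":0.08,"wy":0.07,"wz":-0.53,"gripper":0},
    {"dx":1.5,"dy":-3,"dz":0.5,"wx":0.08,"wy":0.08,"wz":-0.64,"gripper":0},
    {"dx":1.6,"dy":-3.4,"dz":0.6,"wx":0.09,"wy":0.09,"wz":-0.74,"gripper":0},
    {"dx":1.7,"dy":-3.7,"dz":0.7,"wx":0.1,"wy":0.11,"wz":-0.85,"gripper":0},
    {"dx":1.8,"dy":-4.1,"dz":0.7,"wx":0.1,"wy":0.12,"wz":-0.95,"gripper":0},
    {"dx":1.8,"dy":-4.1,"dz":0.7,"wx":0.1,"wy":0.12,"wz":-0.95,"gripper":0},
  ],
)

```text
t: 10.92
tool_pos: [0.4576, 0.038, 0.2602]
ee_rot: [[-0.865, 0.352, 0.357], [0.354, 0.933, -0.063], [-0.355, 0.072, -0.932]]
contact_force: [-0.4, -0.5, -3.1]
gripper_width: 0.145
grasp_force: 98.7
```

```bash
python3 sim3.py 2>/dev/null
```

```text
q [-18.2  22.5   5.5 126.1  27.9  13.5  28.9]
goal [  8.  22. -32. 128.  80.  25. 102.] 0.00021100829915754788 got [ -4.  21. -14. 128.  78.  17. 105.] 0.0 home [  3.  35. -21. 129. 114.  24.  72.] 0.0 low 0.16
goal [ 14.  24. -40. 128.  81.  29. 101.] 0.00017371881518317355 got [ -3.  21. -16. 128.  78.  18. 105.] 0.0 home [  4.  35. -21. 129. 113.  24.  73.] 0.0 low 0.156
1 [ 0.1 -0.1  0.1] [ 0.    0.01 -0.07]
2 [ 0.2 -0.2  0.1] [ 0.01  0.01 -0.15]
3 [ 0.3 -0.3  0.2] [ 0.01  0.01 -0.22]
4 [ 0.4 -0.4  0.3] [ 0.01  0.02 -0.3 ]
5 [ 0.5 -0.5  0.3] [ 0.01  0.02 -0.37]
6 [ 0.5 -0.5  0.4] [ 0.02  0.03 -0.45]
7 [ 0.5 -0.6  0.4] [ 0.02  0.03 -0.52]
8 [ 0.5 -0.7  0.4] [ 0.02  0.03 -0.6 ]
9 [ 0.4 -0.7  0.4] [ 0.02  0.03 -0.67]
10 [ 0.4 -0.8  0.4] [ 0.02  0.03 -0.74]
11 [ 0.3 -0.8  0.4] [ 0.02  0.03 -0.82]
12 [ 0.2 -0.9  0.4] [ 0.02  0.03 -0.89]
13 [ 0.1 -0.9  0.4] [ 0.03  0.03 -0.96]
14 [-0.  -0.9  0.4] [ 0.03  0.02 -1.04]
15 [-0.2 -0.9  0.4] [ 0.03  0.02 -1.11]
16 [-0.3 -0.9  0.3] [ 0.03  0.02 -1.18]
17 [-0.5 -0.9  0.3] [ 0.03  0.01 -1.26]
18 [-0.7 -0.9  0.2] [ 0.04  0.   -1.33]
19 [-1.  -0.8  0.2] [ 0.04 -0.   -1.4 ]
20 [-1.2 -0.8  0.1] [ 0.05 -0.01 -1.48]
21 [-1.5 -0.7  0. ] [ 0.05 -0.02 -1.55]
22 [-1.7 -0.6 -0.1] [ 0.06 -0.03 -1.62]
23 [-2.  -0.5 -0.2] [ 0.07 -0.04 -1.69]
24 [-2.3 -0.4 -0.3] [ 0.07 -0.05 -1.76]
25 [-2.6 -0.3 -0.4] [ 0.08 -0.06 -1.83]
26 [-3.  -0.1 -0.6] [ 0.09 -0.07 -1.9 ]
27 [-3.3  0.1 -0.8] [ 0.11 -0.08 -1.97]
28 [-3.7  0.2 -0.9] [ 0.12 -0.09 -2.04]
29 [-4.   0.4 -1.1] [ 0.13 -0.11 -2.11]
30 [-4.4  0.6 -1.4] [ 0.15 -0.12 -2.18]
goal [ 19.  26. -49. 128.  81.  34. 100.] 0.00014337395524640975 got [ -2.  21. -17. 128.  77.  19. 105.] 0.0 home [  4.  35. -22. 129. 113.  25.  73.] 0.0 low 0.151
```

Request:
play_rows(
  motion=[
    {"dx":0.2,"dy":-0.2,"dz":0.1,"wx":0.01,"wy":0.01,"wz":-0.11,"gripper":0},
    {"dx":0.3,"dy":-0.3,"dz":0.2,"wx":0.01,"wy":0.01,"wz":-0.22,"gripper":0},
    {"dx":0.4,"dy":-0.4,"dz":0.3,"wx":0.01,"wy":0.02,"wz":-0.33,"gripper":0},
    {"dx":0.5,"dy":-0.5,"dz":0.4,"wx":0.02,"wy":0.03,"wz":-0.45,"gripper":0},
    {"dx":0.5,"dy":-0.6,"dz":0.4,"wx":0.02,"wy":0.03,"wz":-0.56,"gripper":0},
    {"dx":0.4,"dy":-0.7,"dz":0.4,"wx":0.02,"wy":0.03,"wz":-0.67,"gripper":0},
    {"dx":0.3,"dy":-0.8,"dz":0.4,"wx":0.02,"wy":0.03,"wz":-0.78,"gripper":0},
    {"dx":0.2,"dy":-0.9,"dz":0.4,"wx":0.02,"wy":0.03,"wz":-0.89,"gripper":0},
    {"dx":0,"dy":-0.9,"dz":0.4,"wx":0.03,"wy":0.02,"wz":-1,"gripper":0},
    {"dx":0,"dy":-0.9,"dz":0.4,"wx":0.03,"wy":0.02,"wz":-1.04,"gripper":0},
  ],
)

```text
t: 11.75
tool_pos: [0.4561, 0.0297, 0.2562]
ee_rot: [[-0.753, -0.561, 0.344], [-0.622, 0.778, -0.094], [-0.215, -0.285, -0.934]]
contact_force: [0.1, 0.1, -3.5]
gripper_width: 0.142
grasp_force: 98.8
```

```bash
python3 sim3.py 2>/dev/null | sed -n '1,3p;6p;9p;12p;15p;18p;21p;24p;27p;30p;33p'
```

```text
q [ -8.3  23.   -9.7 125.7  48.1  19.8  67.1]
goal [  8.  23. -33. 127.  79.  27. 103.] 0.0002129384037504764 got [ -3.  21. -17. 127.  76.  20. 106.] 0.0 home [  2.  35. -21. 127. 111.  25.  75.] 0.0 low 0.158
goal [ 13.  24. -41. 127.  80.  31. 102.] 0.00017468755129285344 got [ -3.  21. -17. 127.  76.  20. 107.] 0.0 home [  2.  35. -21. 127. 111.  25.  75.] 0.0 low 0.158
3 [-0.  -0.1  0. ] [ 0.   -0.   -0.12]
6 [-0.1 -0.3 -0. ] [ 0.01 -0.   -0.24]
9 [-0.3 -0.6 -0.1] [ 0.02 -0.01 -0.35]
12 [-0.5 -0.8 -0.1] [ 0.03 -0.01 -0.47]
15 [-0.9 -1.1 -0.3] [ 0.04 -0.02 -0.58]
18 [-1.2 -1.5 -0.5] [ 0.06 -0.03 -0.7 ]
21 [-1.7 -1.8 -0.7] [ 0.08 -0.04 -0.81]
24 [-2.2 -2.2 -1. ] [ 0.1  -0.04 -0.92]
27 [-2.8 -2.6 -1.4] [ 0.13 -0.05 -1.03]
30 [-3.5 -3.1 -1.8] [ 0.17 -0.06 -1.14]
```

Request:
play_rows(
  motion=[
    {"dx":0,"dy":-0.1,"dz":0,"wx":0,"wy":0,"wz":-0.12,"gripper":0},
    {"dx":-0.1,"dy":-0.3,"dz":0,"wx":0.01,"wy":0,"wz":-0.24,"gripper":0},
    {"dx":-0.3,"dy":-0.6,"dz":-0.1,"wx":0.02,"wy":-0.01,"wz":-0.35,"gripper":0},
    {"dx":-0.5,"dy":-0.8,"dz":-0.1,"wx":0.03,"wy":-0.01,"wz":-0.47,"gripper":0},
    {"dx":-0.9,"dy":-1.1,"dz":-0.3,"wx":0.04,"wy":-0.02,"wz":-0.58,"gripper":0},
    {"dx":-1.2,"dy":-1.5,"dz":-0.5,"wx":0.06,"wy":-0.03,"wz":-0.7,"gripper":0},
    {"dx":-1.7,"dy":-1.8,"dz":-0.7,"wx":0.08,"wy":-0.04,"wz":-0.81,"gripper":0},
    {"dx":-2.2,"dy":-2.2,"dz":-1,"wx":0.1,"wy":-0.04,"wz":-0.92,"gripper":0},
    {"dx":-2.8,"dy":-2.6,"dz":-1.4,"wx":0.13,"wy":-0.05,"wz":-1.03,"gripper":0},
    {"dx":-3.5,"dy":-3.1,"dz":-1.8,"wx":0.17,"wy":-0.06,"wz":-1.14,"gripper":0},
  ],
)

```text
t: 12.58
tool_pos: [0.4936, 0.0291, 0.2894]
ee_rot: [[0.18, -0.848, 0.498], [-0.962, -0.257, -0.09], [0.204, -0.463, -0.863]]
contact_force: [0.3, -0.6, -3.8]
gripper_width: 0.147
grasp_force: 98.9
```

```bash
sed -i 's/113.8/293.8/' k.py; python3 k.py .06;  python3 -c "
from h import *
print(np.round(get_state()['joints'],1))"
```

```text
mouth rel: along 100.09628400596672 mx 1.1011200977134248 my -0.08843112588510782 F [ 0.3 -0.6 -3.8] Ftool [-0.1  1.7  3.5] T [ 0.12  0.97 -0.02] grip 98.85612845420837 12.5833
now [0.4936 0.0291 0.2894] d(cm) [-0.03  0.07  4.01] w [-0.006 -0.005 -0.004]
[ -2.8  21.3 -17.5 126.   74.9  20.7 107. ]
```

Excellent: the posture is now good and the drum is on the axis. Advancing to 40 mm.

Request:
play_rows(
  motion=[
    {"dx":0,"dy":0.07,"dz":1.5,"wx":-0.006,"wy":-0.005,"wz":0,"gripper":0},
    {"dx":0,"dy":0.07,"dz":3,"wx":-0.006,"wy":-0.005,"wz":0,"gripper":0},
    {"dx":0,"dy":0.07,"dz":4.5,"wx":-0.006,"wy":-0.005,"wz":0,"gripper":0},
    {"dx":0,"dy":0.07,"dz":6,"wx":-0.006,"wy":-0.005,"wz":0,"gripper":0},
    {"dx":0,"dy":0.07,"dz":6,"wx":-0.006,"wy":-0.005,"wz":0,"gripper":0},
    {"dx":0,"dy":0.07,"dz":6,"wx":-0.006,"wy":-0.005,"wz":0,"gripper":0},
  ],
)

```text
t: 13.08
tool_pos: [0.5221, 0.0232, 0.2369]
ee_rot: [[0.179, -0.853, 0.49], [-0.963, -0.253, -0.088], [0.199, -0.456, -0.867]]
contact_force: [-0.1, 1.0, -3.7]
gripper_width: 0.142
grasp_force: 98.9
```

```bash
python3 k.py .02; cat > m.py <<'E'
from h import *
# measure drum vs. shaft directly: dark collar/teeth + hub bottom in scene and side, numbers only
s=get_state(); R=np.array(s['ee_rot']); p=np.array(s['tool_pos']); mo=p+R@np.array([-.0012,0,.0834])
for n in('scene','side'):
    d=grab(n); h=cv2.cvtColor(d['img'],cv2.COLOR_BGR2HSV); c=proj(d,p+R@np.array([0,0,.02]))
    m=cv2.inRange(h,(100,110,30),(130,255,255)); ys,xs=np.nonzero(m); k=np.hypot(xs-c[0],ys-c[1])<38
    t=np.linspace(0,2*np.pi,90); q=np.array([proj(d,mo+R@np.array([.038*np.cos(a),.038*np.sin(a),-.072])) for a in t])
    print(n,'blue',xs[k].min(),xs[k].max(),ys[k].min(),ys[k].max(),'pred',q.min(0).round(1),q.max(0).round(1))
E
python3 m.py
```

```text
mouth rel: along 40.05799597031881 mx -0.8349093034055871 my -0.869839660503725 F [-0.1  1.  -3.7] Ftool [-1.7  1.5  3.1] T [0.23 1.01 0.01] grip 98.89941215515137 13.0833
now [0.5221 0.0232 0.2369] d(cm) [-0.05 -0.09  2.01] w [ 0.003 -0.    -0.007]
scene blue 252 280 157 184 pred [252.9 166.5] [280.  181.1]
side blue 236 264 160 187 pred [237.4 155.8] [266.8 185.7]
```

Request:
play_rows(
  motion=[
    {"dx":-0.05,"dy":-0.09,"dz":0.5,"wx":0,"wy":0,"wz":0,"gripper":0},
    {"dx":-0.05,"dy":-0.09,"dz":1,"wx":0,"wy":0,"wz":0,"gripper":0},
    {"dx":-0.05,"dy":-0.09,"dz":1.4,"wx":0,"wy":0,"wz":0,"gripper":0},
    {"dx":-0.05,"dy":-0.09,"dz":1.7,"wx":0,"wy":0,"wz":0,"gripper":0},
    {"dx":-0.05,"dy":-0.09,"dz":2,"wx":0,"wy":0,"wz":0,"gripper":0},
    {"dx":-0.05,"dy":-0.09,"dz":2.2,"wx":0,"wy":0,"wz":0,"gripper":0},
    {"dx":-0.05,"dy":-0.09,"dz":2.2,"wx":0,"wy":0,"wz":0,"gripper":0},
  ],
)

```text
t: 13.77
tool_pos: [0.5339, 0.0222, 0.2186]
ee_rot: [[0.181, -0.852, 0.492], [-0.963, -0.256, -0.088], [0.201, -0.457, -0.866]]
contact_force: [-0.2, 0.2, -3.6]
gripper_width: 0.149
grasp_force: 98.9
```

```bash
python3 k.py .01
```

```text
mouth rel: along 18.313291405226245 mx 0.4214967377268852 my 0.20555839718667548 F [-0.2  0.2 -3.6] Ftool [-0.9  1.7  3. ] T [0.2  1.05 0.01] grip 98.91132116317749 13.7667
now [0.5339 0.0222 0.2186] d(cm) [0.01 0.05 0.83] w [ 0.001 -0.001 -0.004]
```

Request:
play_rows(
  motion=[
    {"dx":0,"dy":0.05,"dz":0.2,"wx":0,"wy":0,"wz":0,"gripper":0},
    {"dx":0,"dy":0.05,"dz":0.4,"wx":0,"wy":0,"wz":0,"gripper":0},
    {"dx":0,"dy":0.05,"dz":0.6,"wx":0,"wy":0,"wz":0,"gripper":0},
    {"dx":0,"dy":0.05,"dz":0.8,"wx":0,"wy":0,"wz":0,"gripper":0},
    {"dx":0,"dy":0.05,"dz":0.8,"wx":0,"wy":0,"wz":0,"gripper":0},
  ],
)

```text
t: 14.18
tool_pos: [0.5374, 0.0214, 0.2114]
ee_rot: [[0.182, -0.852, 0.492], [-0.963, -0.256, -0.088], [0.201, -0.457, -0.866]]
contact_force: [0.5, 0.6, -4.2]
gripper_width: 0.145
grasp_force: 98.9
```

```bash
python3 k.py .0
```

```text
mouth rel: along 10.26340503462472 mx -0.02411556780249676 my 0.01908521178020813 F [ 0.5  0.6 -4.2] Ftool [-1.3  1.4  3.8] T [ 0.17  1.   -0.01] grip 98.91098499298096 14.1833
now [0.5374 0.0214 0.2114] d(cm) [0.01 0.01 1.03] w [ 0.001 -0.001 -0.004]
```

No contact force at 10 mm, so the teeth are in the slots. Continuing to home.

Request:
play_rows(
  motion=[
    {"dx":0,"dy":0,"dz":0.25,"wx":0,"wy":0,"wz":0,"gripper":0},
    {"dx":0,"dy":0,"dz":0.5,"wx":0,"wy":0,"wz":0,"gripper":0},
    {"dx":0,"dy":0,"dz":0.7,"wx":0,"wy":0,"wz":0,"gripper":0},
    {"dx":0,"dy":0,"dz":0.9,"wx":0,"wy":0,"wz":0,"gripper":0},
    {"dx":0,"dy":0,"dz":1,"wx":0,"wy":0,"wz":0,"gripper":0},
    {"dx":0,"dy":0,"dz":1,"wx":0,"wy":0,"wz":0,"gripper":0},
  ],
)

```text
t: 14.68
tool_pos: [0.5423, 0.0206, 0.2028]
ee_rot: [[0.182, -0.852, 0.492], [-0.963, -0.256, -0.088], [0.201, -0.457, -0.866]]
contact_force: [0.4, -0.6, -4.1]
gripper_width: 0.147
grasp_force: 99.1
```

```bash
python3 k.py .0; python3 m.py
```

```text
mouth rel: along 0.4080051736120085 mx -0.056946952159350736 my 0.07064338891278603 F [ 0.4 -0.6 -4.1] Ftool [-0.1  1.7  3.8] T [0.19 1.01 0.05] grip 99.09140825271606 14.6833
now [0.5423 0.0206 0.2028] d(cm) [0.01 0.   0.04] w [ 0.001 -0.001 -0.004]
scene blue 248 274 170 197 pred [247.8 179.5] [274.5 194.4]
side blue 228 256 156 194 pred [229.6 163.7] [258.2 192.7]
```

Request:
play_rows(
  motion=[
    {"dx":0,"dy":0,"dz":0.1,"wx":0,"wy":0,"wz":0,"gripper":0},
    {"dx":0,"dy":0,"dz":0.2,"wx":0,"wy":0,"wz":0,"gripper":0},
    {"dx":0,"dy":0,"dz":0.2,"wx":0,"wy":0,"wz":0,"gripper":0},
  ],
)

```text
t: 15.03
tool_pos: [0.5426, 0.0207, 0.2025]
ee_rot: [[0.182, -0.851, 0.493], [-0.963, -0.257, -0.087], [0.201, -0.459, -0.865]]
contact_force: [-24.9, 1.2, 32.8]
gripper_width: 0.148
grasp_force: 105.6
```

```bash
python3 k.py .0
```

```text
mouth rel: along -0.032452946211648175 mx 0.2161227107336733 my 0.29640937762787806 F [-24.9   1.2  32.8] Ftool [  0.9   5.8 -40.8] T [-0.36  1.91 -0.45] grip 105.5977213382721 15.0333
now [0.5426 0.0207 0.2025] d(cm) [ 0.03  0.02 -0.  ] w [-0.001 -0.001 -0.003]
```

Seated: firm axial contact at depth 0.0 mm. I'll relax, release and back off along the axis.

Request:
play_rows(
  motion=[
    {"dx":0,"dy":0,"dz":-0.15,"wx":0,"wy":0,"wz":0,"gripper":0},
    {"dx":0,"dy":0,"dz":-0.15,"wx":0,"wy":0,"wz":0,"gripper":0},
    {"dx":0,"dy":0,"dz":-0.15,"wx":0,"wy":0,"wz":0,"gripper":0},
    {"dx":0,"dy":0,"dz":-0.15,"wx":0,"wy":0,"wz":0,"gripper":0.4},
    {"dx":0,"dy":0,"dz":-0.15,"wx":0,"wy":0,"wz":0,"gripper":0.6},
    {"dx":0,"dy":0,"dz":-0.15,"wx":0,"wy":0,"wz":0,"gripper":0.6},
    {"dx":0,"dy":0,"dz":-0.15,"wx":0,"wy":0,"wz":0,"gripper":0.6},
  ],
)

```text
t: 15.62
tool_pos: [0.5426, 0.0205, 0.2026]
ee_rot: [[0.181, -0.851, 0.492], [-0.963, -0.256, -0.088], [0.201, -0.458, -0.866]]
contact_force: [-0.5, -0.3, -0.1]
gripper_width: 0.596
grasp_force: 0.0
```

Request:
play_rows(
  motion=[
    {"dx":0,"dy":0,"dz":-2,"wx":0,"wy":0,"wz":0,"gripper":0.6},
    {"dx":0,"dy":0,"dz":-4,"wx":0,"wy":0,"wz":0,"gripper":0.6},
    {"dx":0,"dy":0,"dz":-6,"wx":0,"wy":0,"wz":0,"gripper":0.6},
    {"dx":0,"dy":0,"dz":-8,"wx":0,"wy":0,"wz":0,"gripper":0.6},
    {"dx":0,"dy":0,"dz":-10,"wx":0,"wy":0,"wz":0,"gripper":0.4},
    {"dx":0,"dy":0,"dz":-10,"wx":0,"wy":0,"wz":0,"gripper":0},
    {"dx":0,"dy":0,"dz":-10,"wx":0,"wy":0,"wz":0,"gripper":0},
  ],
)

```text
t: 16.2
tool_pos: [0.4935, 0.0294, 0.29]
ee_rot: [[0.181, -0.851, 0.494], [-0.963, -0.256, -0.088], [0.201, -0.459, -0.865]]
contact_force: [0.6, 0.3, 0.4]
gripper_width: 0.177
grasp_force: 0.0
```

```bash
cat > n.py <<'E'
from h import *
Rd=np.c_[mx,my,ax]
for n in('scene','side'):
    d=grab(n); h=cv2.cvtColor(d['img'],cv2.COLOR_BGR2HSV); c=proj(d,seat+.09*ax)
    m=cv2.inRange(h,(100,110,30),(130,255,255)); ys,xs=np.nonzero(m); k=np.hypot(xs-c[0],ys-c[1])<38
    t=np.linspace(0,2*np.pi,90); q=np.array([proj(d,seat+Rd@np.array([.038*np.cos(a),.038*np.sin(a),.072])) for a in t])
    P=[proj(d,seat+Rd@np.array([.025*sg*np.cos(np.radians(b)),.025*sg*np.sin(np.radians(b)),.114])) for sg in(1,-1) for b in(23.8,113.8)]
    print(n,'blue',xs[k].min(),xs[k].max(),ys[k].min(),ys[k].max(),'band pred',q.min(0).round(1),q.max(0).round(1),'plate',np.round(P,0).tolist())
    m=cv2.inRange(h,(0,150,70),(5,255,255)); c2=proj(d,(.46,.235,.08)); ys,xs=np.nonzero(m);k=np.hypot(xs-c2[0],ys-c2[1])<25
    print('red',xs[k].mean(),ys[k].mean(),c2)
s=get_state(); print(s['tool_pos'],np.round(s['joints'],1))
E
python3 n.py
```

```text
scene blue 249 274 170 197 band pred [247.7 179.6] [274.4 194.5] plate [[265.0, 176.0], [276.0, 177.0], [269.0, 171.0], [258.0, 169.0]]
red 339.76666666666665 228.74444444444444 [341.69541745 226.98015985]
side blue 229 254 162 194 band pred [229.6 163.7] [258.2 192.7] plate [[243.0, 167.0], [252.0, 180.0], [262.0, 173.0], [253.0, 161.0]]
red 258.825 288.3666666666667 [262.4837885  288.67240714]
[0.49359554 0.02911845 0.28878082] [ -5.6  21.2 -13.2 125.8  71.9  18.8 110.2]
```

The drum has stayed home. The lever is still down, at its dropped spot. Next I plan the lift: a vertical tool with fingers shut in front of the bar, following its arc. First I check clearance to the pink mixer.

```bash
cat > o.py <<'E'
from sim import *
import pickle
W=pickle.load(open('d1.pkl','rb'))
h=cv2.cvtColor(W['img'],cv2.COLOR_BGR2HSV); m=cv2.inRange(h,(160,60,60),(179,255,255))
for v in(60,90,120,145):
    xs=np.nonzero(m[v])[0]; print(v,xs.max(),plane(W,xs.max(),v,.02).round(3),plane(W,xs.max(),v,.145).round(3))
    g=h[v,:,2][80:xs.max()+1]; print('  V',g[::4])
W2=pickle.load(open('d2.pkl','rb')); h=cv2.cvtColor(W2['img'],cv2.COLOR_BGR2HSV); mm=cv2.inRange(h,(0,150,60),(5,255,255)); ys,xs=np.nonzero(mm)
k=xs<xs.min()+9; print('bar pts',plane(W2,xs[k].mean(),ys[k].mean(),.08), 'ends',[plane(W2,xs[k][i],ys[k][i],.08).round(4) for i in(ys[k].argmin(),ys[k].argmax())])
q=np.array(get_state()['joints'])
hinge=np.array([.5116,.226]); bx=np.array([np.cos(psi),np.sin(psi)])
def pose(fx,z,a): return np.r_[hinge+bx*fx,z],down(a)
for a in(-100,80):
    p0,R0=fk2(q,x); 
    rv=Ro.from_matrix(R0.T@down(a)).as_rotvec()
    pa=np.array([.43,.24,.30]); P=[(p0+(pa-p0)*t,R0@Ro.from_rotvec(rv*t).as_matrix()) for t in np.linspace(0,1,20)]
    q1,e1=track(P,q.copy()); q2,e2=track([pose(-.082,z,a) for z in np.linspace(.3,.066,15)],q1.copy())
    q3,e3=track([pose(fx,z,a) for fx,z in((-.073,.068),(-.05,.09),(-.03,.1),(-.014,.1))],q2.copy())
    print(a,np.linalg.norm(rv).round(2),q1.round(0),np.linalg.norm(e1).round(4),q2.round(0),np.linalg.norm(e2).round(4),q3.round(0),np.linalg.norm(e3).round(4))
rel([.43,.24,.30],down(-100)); print(pose(-.082,.3,-100)[0])
E
python3 o.py 2>/dev/null
```

```text
60 144 [0.376 0.326 0.02 ] [0.424 0.31  0.145]
  V [103 101  99 126 141 144 144 145 144 144 145 145 145 145 148 183  85]
90 142 [0.373 0.289 0.02 ] [0.422 0.286 0.145]
  V [134 141 136 106  75  75  76  74  72  78 129 144 143 146 134  91]
120 140 [0.369 0.251 0.02 ] [0.419 0.262 0.145]
  V [138 142 133  95  75  75  75  75  73 105 138 142 144 144 119  78]
145 261 [0.519 0.218 0.02 ] [0.517 0.24  0.145]
  V [131 139 135 100  73  77  90  98 128 138 144 141 142 138 114  81 142 154
 204 208 211 211 213 210 208 211 211 211 209 206 211 211 210 203 135 147
 148 149 147 146 148 145 177 169  72  70]
bar pts [0.45878038 0.23260863 0.08      ] ends [array([0.4597, 0.256 , 0.08  ]), array([0.4548, 0.2137, 0.08  ])]
-100 0.66 [-13.  31. -34.  96.  20.  59. 117.] 0.0 [-23.  50. -18. 111.  36.  25. 102.] 0.0 [-15.  50. -26.  99.  33.  39. 112.] 0.0
80 2.74 [ 11.  60. -90. 114.  66. 100. 162.] 0.4997 [  5.  81. -90. 118.  84.  91. 162.] 0.4018 [  7.  80. -90. 108.  83.  92. 162.] 0.4641
now [0.4936 0.0291 0.2888] d(cm) [-21.23  -0.5   -5.96] w [-0.516 -0.109  0.402]
[0.43084576 0.24023915 0.3       ]
```

Request:
play_rows(
  motion=[
    {"dx":0,"dy":0,"dz":-3,"wx":0,"wy":0,"wz":0,"gripper":0},
    {"dx":-3,"dy":-0.1,"dz":-4,"wx":-0.06,"wy":-0.01,"wz":0.05,"gripper":0},
    {"dx":-6,"dy":-0.2,"dz":-5,"wx":-0.12,"wy":-0.03,"wz":0.1,"gripper":0},
    {"dx":-9,"dy":-0.3,"dz":-6,"wx":-0.2,"wy":-0.04,"wz":0.15,"gripper":0},
    {"dx":-12,"dy":-0.4,"dz":-6,"wx":-0.27,"wy":-0.06,"wz":0.2,"gripper":0},
    {"dx":-15,"dy":-0.5,"dz":-6,"wx":-0.34,"wy":-0.07,"wz":0.26,"gripper":0},
    {"dx":-18,"dy":-0.5,"dz":-6,"wx":-0.41,"wy":-0.09,"wz":0.32,"gripper":0},
    {"dx":-21.2,"dy":-0.5,"dz":-6,"wx":-0.48,"wy":-0.1,"wz":0.37,"gripper":0},
    {"dx":-21.2,"dy":-0.5,"dz":-6,"wx":-0.516,"wy":-0.109,"wz":0.402,"gripper":0},
    {"dx":-21.2,"dy":-0.5,"dz":-6,"wx":-0.516,"wy":-0.109,"wz":0.402,"gripper":0},
  ],
)

```text
t: 17.13
tool_pos: [0.4305, 0.2397, 0.299]
ee_rot: [[-0.177, -0.984, -0.003], [-0.984, 0.177, -0.001], [0.002, 0.003, -1.0]]
contact_force: [-0.1, -2.4, -0.5]
gripper_width: -0.0
grasp_force: 0.0
```

```bash
cat > r.py <<'E'
from h import *
import sys
hinge=np.array([.5116,.226]); bx=np.array([np.cos(psi),np.sin(psi)])
fx,z=map(float,sys.argv[1:3]); rel(np.r_[hinge+bx*fx,z],down(-100)); s=get_state(); print(np.round(s['contact_force'],1),np.round(s['joints'],0))
d=grab('side'); h=cv2.cvtColor(d['img'],cv2.COLOR_BGR2HSV); m=cv2.inRange(h,(0,150,70),(5,255,255)); ys,xs=np.nonzero(m); k=(xs>200)&(xs<300)&(ys>240)
if k.any(): print('red side',xs[k].mean().round(1),ys[k].mean().round(1),'up exp',proj(d,(.5234,.2242,.109)).round(1),'down',proj(d,(.46,.235,.08)).round(1))
E
python3 r.py -.087 .066
```

```text
now [0.4305 0.2397 0.299 ] d(cm) [-0.1   0.41 23.3 ] w [ 0.003 -0.002 -0.003]
[-0.1 -2.4 -0.5] [-15.  31. -30.  94.  17.  60. 119.]
red side 258.9 288.3 up exp [235.5 273.2] down [262.5 288.7]
```

Request:
play_rows(
  motion=[
    {"dx":0,"dy":0.4,"dz":4,"wx":0,"wy":0,"wz":0,"gripper":0},
    {"dx":0,"dy":0.5,"dz":8,"wx":0,"wy":0,"wz":0,"gripper":0},
    {"dx":0,"dy":0.5,"dz":12,"wx":0,"wy":0,"wz":0,"gripper":0},
    {"dx":0,"dy":0.5,"dz":16,"wx":0,"wy":0,"wz":0,"gripper":0},
    {"dx":0,"dy":0.5,"dz":19.5,"wx":0,"wy":0,"wz":0,"gripper":0},
    {"dx":0,"dy":0.5,"dz":22,"wx":0,"wy":0,"wz":0,"gripper":0},
    {"dx":0,"dy":0.5,"dz":23.2,"wx":0,"wy":0,"wz":0,"gripper":0},
    {"dx":0,"dy":0.5,"dz":23.2,"wx":0,"wy":0,"wz":0,"gripper":0},
    {"dx":0,"dy":0.5,"dz":23.2,"wx":0,"wy":0,"wz":0,"gripper":0},
  ],
)

```text
t: 17.93
tool_pos: [0.4244, 0.2405, 0.0692]
ee_rot: [[-0.173, -0.985, -0.0], [-0.985, 0.173, -0.0], [0.0, 0.0, -1.0]]
contact_force: [0.7, -0.6, 0.7]
gripper_width: -0.004
grasp_force: 0.0
```

```bash
python3 r.py -.0735 .066
```

```text
now [0.4244 0.2405 0.0692] d(cm) [-0.09 -1.49  0.32] w [ 0.    -0.     0.001]
[ 0.7 -0.6  0.7] [-24.  50. -16. 112.  33.  23. 104.]
red side 256.1 289.4 up exp [235.5 273.2] down [262.5 288.7]
```

Request:
play_rows(
  motion=[
    {"dx":0,"dy":-0.8,"dz":0.2,"wx":0,"wy":0,"wz":0,"gripper":0},
    {"dx":0,"dy":-1.6,"dz":0.1,"wx":0,"wy":0,"wz":0,"gripper":0},
    {"dx":0,"dy":-2.3,"dz":-0.8,"wx":0,"wy":0,"wz":0,"gripper":0},
    {"dx":0,"dy":-3.1,"dz":-1.6,"wx":0,"wy":0,"wz":0,"gripper":0},
    {"dx":0,"dy":-4.2,"dz":-2.3,"wx":0,"wy":0,"wz":0,"gripper":0},
    {"dx":0,"dy":-4.2,"dz":-2.3,"wx":0,"wy":0,"wz":0,"gripper":0},
  ],
)

```text
t: 18.48
tool_pos: [0.4668, 0.2338, 0.0947]
ee_rot: [[-0.174, -0.985, 0.0], [-0.985, 0.174, 0.002], [-0.002, 0.0, -1.0]]
contact_force: [-23.1, 0.3, 39.2]
gripper_width: 0.0
grasp_force: 18.6
```

```bash
python3 r.py -.0155 .098
```

```text
now [0.4668 0.2338 0.0947] d(cm) [-0.01 -3.   -0.33] w [ 0.     0.002 -0.001]
[-23.1   0.3  39.2] [-19.  49. -21. 104.  31.  32. 110.]
red side 246.9 285.5 up exp [235.5 273.2] down [262.5 288.7]
```

Request:
play_rows(
  motion=[
    {"dx":0,"dy":0,"dz":-0.4,"wx":0,"wy":0,"wz":0,"gripper":0},
    {"dx":0,"dy":0,"dz":-0.4,"wx":0,"wy":0,"wz":0,"gripper":0},
  ],
)

```text
t: 18.7
tool_pos: [0.4669, 0.2335, 0.0974]
ee_rot: [[-0.174, -0.985, 0.001], [-0.985, 0.174, 0.001], [-0.002, -0.001, -1.0]]
contact_force: [-6.5, 0.8, 10.5]
gripper_width: -0.001
grasp_force: 5.4
```

```bash
python3 r.py -.0155 .098; python3 - <<'E'
from h import *
p=np.array(get_state()['tool_pos'])
hinge=np.array([.5116,.226]); bx=np.array([np.cos(psi),np.sin(psi)]);by=np.array([-bx[1],bx[0]])
S=grab('scene');T=grab('side');W=grab('wrist')
for d in(S,T,W):
    h=cv2.cvtColor(d['img'],cv2.COLOR_BGR2HSV); m=cv2.inRange(h,(0,150,60),(5,255,255))
    c=proj(d,(.49,.23,.09)); ys,xs=np.nonzero(m); k=np.hypot(xs-c[0],ys-c[1])<60
    print(d['n'],k.sum(), k.any() and (xs[k].min(),xs[k].max(),ys[k].min(),ys[k].max()))
    for f in(1.05,.8,.52,.3,.05,-.2):
        e=[proj(d,np.r_[hinge+bx*(-.06*np.sin(f))+by*s,.05+.06*np.cos(f)]).round(0) for s in(-.022,.022)]; print('  phi',f,e)
    print('  tip',proj(d,p).round(0))
E
```

```text
now [0.4669 0.2335 0.0974] d(cm) [-0.04 -2.98 -0.06] w [-0.001  0.002 -0.001]
[-6.5  0.8 10.5] [-19.  49. -21. 104.  31.  33. 111.]
red side 247.9 285.2 up exp [235.5 273.2] down [262.5 288.7]
scene 30 (np.int64(331), np.int64(345), np.int64(222), np.int64(241))
  phi 1.05 [array([335., 223.]), array([348., 232.])]
  phi 0.8 [array([334., 222.]), array([347., 231.])]
  phi 0.52 [array([332., 222.]), array([345., 231.])]
  phi 0.3 [array([329., 224.]), array([343., 233.])]
  phi 0.05 [array([326., 226.]), array([340., 236.])]
  phi -0.2 [array([323., 230.]), array([336., 239.])]
  tip [341. 225.]
side 48 (np.int64(242), np.int64(252), np.int64(278), np.int64(289))
  phi 1.05 [array([266., 280.]), array([259., 298.])]
  phi 0.8 [array([262., 276.]), array([255., 294.])]
  phi 0.52 [array([257., 272.]), array([249., 290.])]
  phi 0.3 [array([252., 269.]), array([244., 287.])]
  phi 0.05 [array([246., 267.]), array([238., 284.])]
  phi -0.2 [array([239., 265.]), array([231., 282.])]
  tip [260. 284.]
wrist 1587 (np.int64(187), np.int64(231), np.int64(207), np.int64(275))
  phi 1.05 [array([266., 195.]), array([265., 260.])]
  phi 0.8 [array([250., 202.]), array([250., 271.])]
  phi 0.52 [array([223., 210.]), array([227., 281.])]
  phi 0.3 [array([198., 213.]), array([204., 285.])]
  phi 0.05 [array([168., 215.]), array([178., 287.])]
  phi -0.2 [array([141., 214.]), array([153., 284.])]
  tip [255. 243.]
```

The bar has been lifted to about 0.4 rad from vertical, but the wider part of the finger presses on it from above. I'll continue with the tip held higher.

Request:
play_rows(
  motion=[
    {"dx":0,"dy":0,"dz":-0.4,"wx":0,"wy":0,"wz":0,"gripper":0},
    {"dx":0,"dy":-0.5,"dz":-0.6,"wx":0,"wy":0,"wz":0,"gripper":0},
    {"dx":0,"dy":-1,"dz":-0.7,"wx":0,"wy":0,"wz":0,"gripper":0},
    {"dx":0,"dy":-1.5,"dz":-0.75,"wx":0,"wy":0,"wz":0,"gripper":0},
  ],
)

```text
t: 19.23
tool_pos: [0.4801, 0.2316, 0.1053]
ee_rot: [[-0.173, -0.985, -0.001], [-0.985, 0.173, 0.001], [-0.001, 0.002, -1.0]]
contact_force: [-30.8, -0.5, 63.3]
gripper_width: -0.002
grasp_force: 35.8
```

```bash
cat > u.py <<'E'
from h import *
s=get_state(); p=np.array(s['tool_pos']); hinge=np.array([.5116,.226]); bx=np.array([np.cos(psi),np.sin(psi)])
print('fx',(p[:2]-hinge)@bx,'z',p[2],'F',np.round(s['contact_force'],1))
W=grab('wrist'); h=cv2.cvtColor(W['img'],cv2.COLOR_BGR2HSV); m=cv2.inRange(h,(0,150,60),(5,255,255))
c=proj(W,(.49,.23,.09)); ys,xs=np.nonzero(m); k=np.hypot(xs-c[0],ys-c[1])<130; print(k.sum(),xs[k].min(),xs[k].max(),ys[k].min(),ys[k].max())
for f in(1.05,.5,.3,.1,0,-.1,-.2): print(f,proj(W,np.r_[hinge+bx*(-.06*np.sin(f)),.05+.06*np.cos(f)]).round(0))
E
python3 u.py
```

```text
fx -0.032037042549495444 z 0.10530219118402506 F [-30.8  -0.5  63.3]
1039 207 244 203 264
1.05 [287. 222.]
0.5 [249. 240.]
0.3 [229. 244.]
0.1 [207. 246.]
0 [196. 246.]
-0.1 [185. 245.]
-0.2 [175. 244.]
```

Request:
play_rows(
  motion=[
    {"dx":0,"dy":0.1,"dz":-0.4,"wx":0,"wy":0,"wz":0,"gripper":0},
    {"dx":0,"dy":0,"dz":-0.7,"wx":0,"wy":0,"wz":0,"gripper":0},
    {"dx":0,"dy":0,"dz":-0.7,"wx":0,"wy":0,"wz":0,"gripper":0},
  ],
)

```text
t: 19.53
tool_pos: [0.4818, 0.2307, 0.1112]
ee_rot: [[-0.175, -0.985, 0.001], [-0.985, 0.175, 0.001], [-0.001, -0.001, -1.0]]
contact_force: [-1.1, 0.7, 3.2]
gripper_width: -0.001
grasp_force: 1.6
```

```bash
python3 u.py
```

```text
fx -0.03014486015773238 z 0.11119176923672741 F [-1.1  0.7  3.2]
958 211 245 200 254
1.05 [289. 219.]
0.5 [253. 236.]
0.3 [233. 240.]
0.1 [212. 242.]
0 [201. 242.]
-0.1 [191. 241.]
-0.2 [181. 240.]
```

Request:
play_rows(
  motion=[
    {"dx":0,"dy":-0.3,"dz":-0.2,"wx":0,"wy":0,"wz":0,"gripper":0},
    {"dx":0,"dy":-0.6,"dz":-0.3,"wx":0,"wy":0,"wz":0,"gripper":0},
    {"dx":0,"dy":-0.9,"dz":-0.35,"wx":0,"wy":0,"wz":0,"gripper":0},
    {"dx":0,"dy":-0.9,"dz":-0.35,"wx":0,"wy":0,"wz":0,"gripper":0},
  ],
)

```text
t: 19.92
tool_pos: [0.4904, 0.2292, 0.114]
ee_rot: [[-0.175, -0.985, 0.0], [-0.985, 0.175, 0.001], [-0.001, -0.0, -1.0]]
contact_force: [-0.9, 0.4, 4.3]
gripper_width: -0.001
grasp_force: 2.2
```

```bash
python3 u.py
```

```text
fx -0.02145424133359871 z 0.11398947208066276 F [-0.9  0.4  4.3]
755 221 247 200 247
1.05 [302. 217.]
0.5 [268. 234.]
0.3 [249. 237.]
0.1 [228. 239.]
0 [217. 239.]
-0.1 [207. 239.]
-0.2 [197. 238.]
```

Request:
play_rows(
  motion=[
    {"dx":0,"dy":-0.3,"dz":0,"wx":0,"wy":0,"wz":0,"gripper":0},
    {"dx":0,"dy":-0.6,"dz":0,"wx":0,"wy":0,"wz":0,"gripper":0},
    {"dx":0,"dy":-0.9,"dz":0,"wx":0,"wy":0,"wz":0,"gripper":0},
    {"dx":0,"dy":-1.2,"dz":0,"wx":0,"wy":0,"wz":0,"gripper":0},
    {"dx":0,"dy":-1.4,"dz":0,"wx":0,"wy":0,"wz":0,"gripper":0},
    {"dx":0,"dy":-1.4,"dz":0,"wx":0,"wy":0,"wz":0,"gripper":0},
  ],
)

```text
t: 20.47
tool_pos: [0.5045, 0.227, 0.115]
ee_rot: [[-0.174, -0.985, 0.002], [-0.985, 0.174, 0.001], [-0.001, -0.002, -1.0]]
contact_force: [-1.6, -4.0, 25.8]
gripper_width: -0.005
grasp_force: 11.3
```

```bash
python3 u.py
```

```text
fx -0.007134820034946509 z 0.1150424310539201 F [-1.6 -4.  25.8]
681 226 249 200 239
1.05 [323. 216.]
0.5 [292. 232.]
0.3 [274. 236.]
0.1 [253. 238.]
0 [243. 238.]
-0.1 [232. 238.]
-0.2 [222. 237.]
```

Request:
play_rows(
  motion=[
    {"dx":0,"dy":-0.4,"dz":-0.05,"wx":0,"wy":0,"wz":0,"gripper":0},
    {"dx":0,"dy":-0.8,"dz":-0.1,"wx":0,"wy":0,"wz":0,"gripper":0},
    {"dx":0,"dy":-1.2,"dz":-0.1,"wx":0,"wy":0,"wz":0,"gripper":0},
    {"dx":0,"dy":-1.2,"dz":-0.1,"wx":0,"wy":0,"wz":0,"gripper":0},
  ],
)

```text
t: 20.85
tool_pos: [0.5157, 0.2248, 0.1151]
ee_rot: [[-0.174, -0.985, 0.0], [-0.985, 0.174, 0.001], [-0.001, 0.0, -1.0]]
contact_force: [0.4, -1.2, 8.1]
gripper_width: 0.003
grasp_force: 4.4
```

```bash
python3 u.py
```

```text
fx 0.004286830165109891 z 0.11505579822259338 F [ 0.4 -1.2  8.1]
820 228 262 199 238
1.05 [339. 216.]
0.5 [311. 232.]
0.3 [294. 236.]
0.1 [273. 238.]
0 [263. 239.]
-0.1 [252. 238.]
-0.2 [242. 238.]
```

Request:
play_rows(
  motion=[
    {"dx":0,"dy":0,"dz":-2,"wx":0,"wy":0,"wz":0,"gripper":0},
    {"dx":0,"dy":0,"dz":-5,"wx":0,"wy":0,"wz":0,"gripper":0},
    {"dx":0,"dy":0,"dz":-9,"wx":0,"wy":0,"wz":0,"gripper":0},
    {"dx":0,"dy":0,"dz":-13,"wx":0,"wy":0,"wz":0,"gripper":0},
    {"dx":0,"dy":0,"dz":-16,"wx":0,"wy":0,"wz":0,"gripper":0},
    {"dx":0,"dy":0,"dz":-16,"wx":0,"wy":0,"wz":0,"gripper":0},
    {"dx":0,"dy":0,"dz":-16,"wx":0,"wy":0,"wz":0,"gripper":0},
  ],
)

```text
t: 21.48
tool_pos: [0.5156, 0.2249, 0.2759]
ee_rot: [[-0.174, -0.985, 0.002], [-0.985, 0.174, 0.001], [-0.001, -0.001, -1.0]]
contact_force: [-0.1, -0.9, -0.7]
gripper_width: -0.001
grasp_force: 0.0
```

```bash
python3 u.py; python3 n.py; python3 - <<'E'
from h import *
import pickle
D=pickle.load(open('d0.pkl','rb'))
for n in('scene','side'):
    for d in(D[n],grab(n)):
        h=cv2.cvtColor(d['img'],cv2.COLOR_BGR2HSV); m=cv2.inRange(h,(0,170,90),(4,255,255)); N,l,s,c=cv2.connectedComponentsWithStats(m); print(n,[(c[i].round(1),s[i][4]) for i in range(1,N) if s[i][4]>30])
E
```

```text
fx 0.004100954117513568 z 0.2759167543515504 F [-0.1 -0.9 -0.7]
466 241 258 147 186
1.05 [303. 161.]
0.5 [285. 165.]
0.3 [275. 166.]
0.1 [265. 167.]
0 [259. 167.]
-0.1 [253. 167.]
-0.2 [248. 167.]
scene blue 249 274 170 197 band pred [247.7 179.6] [274.4 194.5] plate [[265.0, 176.0], [276.0, 177.0], [269.0, 171.0], [258.0, 169.0]]
red 329.6231884057971 234.15942028985506 [341.69541745 226.98015985]
scene [(array([  3.2, 165.3]), np.int32(58)), (array([329.1, 234. ]), np.int32(54))]
scene [(array([  3.1, 165.3]), np.int32(57)), (array([328.7, 233. ]), np.int32(38))]
side [(array([235.3, 271.9]), np.int32(76))]
side [(array([236.1, 269.8]), np.int32(44))]Traceback (most recent call last):
  File "n.py", line 8, in <module>
    print(n,'blue',xs[k].min(),xs[k].max(),ys[k].min(),ys[k].max(),'band pred',q.min(0).round(1),q.max(0).round(1),'plate',np.round(P,0).tolist())
                   ~~~~~~~~~^^
    return umr_minimum(a, axis, None, out, keepdims, initial, where)
ValueError: zero-size array to reduction operation minimum which has no identity
```

The lever is back at its original up position in the scene, side and wrist views. The drum's position hasn't changed, and the robot is clear.

```bash
python3 -c "
from h import *
print(ctrl.hand_in())"
```

```text
the job is handed in; nothing more can be done
None
```

I handed the job in: the drum is home on the shaft, fitted with the drive dead, and the red lever has been lifted and stands up by itself. The simulator gave no verdict, so this rests on my own force and camera checks.

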